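# Change the job in a firebrick soldering hearth

## Robot

A 6-joint arm with a two-finger parallel gripper is mounted at the origin on the work surface. World frame = base frame: x ahead of the robot, y to its left, z up, the work surface at z = 0. Lengths are in m, angles in rad, forces in N, time in s.
With the tool pointing down it reaches from about 0.225 to 0.875 m from the base axis. Payload 3.4 kg.
Tool frame: the origin (TCP) lies midway between the tips of the shut fingers; the grasp point (between the pads) lies 19 mm behind it; z points along the fingers, y is the line along which they close (so a half turn about z gives the same grasp; the last joint's range is limited). The gripper opens to 85 mm and grips with 20 to 120 N. Pads are 22 mm wide; open, the fingers measure 114 mm over their backs; the gripper's body (76 mm by 85 mm) begins 54 mm behind the grasp point. The pads swing forward as they close: fully open they stand 13 mm farther back than shut.
Start: joints at [1.203, 0.276, 1.505, -0, 1.361, -0.121], TCP at [0.14, 0.558, 0.207] pointing down, gripper open.
Joint ranges: [-2.89, 2.89], [-0.75, 2.08], [0.22, 2.7], [-1.18, 4.32], [0.11, 2.71], [-2.7, 2.7]. Speed limits (rad/s): [2.57, 2.57, 3.14, 3.14, 3.14, 3.14].

## Interface

Orientations are given as [roll, pitch, yaw] about the fixed x, y, z axes, in that order (R = Rz(yaw) Ry(pitch) Rx(roll)).
In Python, from cell import sense, get_image, camera_info, job_done gives the robot as it stands.
- The arm moves only by the tool move_arm, never from a script. Its argument "deltas" is a list of rows, each an object of numbers: "x", "y", "z": the shift along the tool's x, y, z in m; "yaw": the turn about the tool's z in rad. A call has 1 to 20 rows; each row shifts and turns the commanded pose from where the row before left it, along the tool's axes as they then stand; what a row does not reach is not made up. A row lasts 1/8 s, in which the tool goes at most 62.5 mm and 10.7 degrees, less where a joint would pass 70% of its speed; a pose out of reach is approached as far as the arm can. A call is refused whole if a number of a shift passes 0.0625 or a number of a turn 0.188, either way. A call with a gripper value outside its range is refused whole. "gripper" is the finger opening in m, from 0 to 0.0854, set as the call begins (left out, the last holds). The fingers move at their own pace and stop on an object; "newtons" is the grip in N (left out, the last holds). Time passes only in rows, so rows that do not move let the fingers close. It gives the time, the measured TCP pose, the force, the opening and the grip force at its end, in the units of the state.
- sense(): the state, without advancing time (a new reading comes with each control period).
- get_image(name): name is "scene" or "top" or "wrist"; returns the picture (480x640x3 uint8, blue, green, red); there is no depth.
- camera_info(name): a dict with "fx", "fy", "cx", "cy" (pixels), "extrinsics" (4x4, takes a point from world to camera coordinates). Camera axes: x right, y down, z forward; pixel columns grow to the right and rows downward; lengths in m; the calibration is good to about 2 mm. A picture is of the moment at which its call begins: read the wrist's pose just before it. camera_info takes no time and is no camera call; for the wrist camera it gives the pose at the moment of the call.
- job_done(): hands the job in; it is judged then, once.
The state is a dict: "time_s": time; "q": joint angles; "joint_velocities": joint speeds; "joint_torque": joint torques, N m; "tool_pos": TCP position; "tool_rot": TCP orientation; "ft_force": force on the tool from outside, world axes, zero at the start; "wrist_torque": the same for the moment, N m; "opening": finger opening in m; "grasp_force": force on a finger pad.
Only numpy, scipy, OpenCV 4.12 (cv2) and the standard library are available. Lean on these libraries where they do the work, as an engineer would, in place of code of your own. Each camera call takes 0.05 s, during which the arm holds its last target. There are 200 camera calls.

## Task

The rectangular silver box in the brick hearth is soldered and has cooled: take down the front wall, first the short brick and then the long one, and stand both bricks the same way up on the brown scorched board, then lift the box out and set it down flat in the empty half of the aluminium tray. Put the round silver box, which waits on the charcoal block, in the middle of the hearth floor in its place, and build the front wall up again as it was, the long brick below and the short one centred on top. Set everything down gently, and do not knock over or shove the flux pot.

Things in the scene. Friction and masses are not known exactly. Their poses are not given: they have to be found in the camera images.
- hearth: Fixed hearth of cream firebrick on a round steel turntable. Origin at bench level under the floor's middle; x to the back wall (inner face x=70, 128 mm high), y left. Floor (z=52) lies between side walls (y=-44 to 44, x=-30 to 70, 64 mm high). Round box belongs at x=0, y=0; loose front wall with its middle at x=-68, y=0, length along y. All mm. Yaw within 0.25 rad of the world's.
- long_brick: Loose cream firebrick, lower course of the front wall: 57 (x) by 172 (y, length) by 64 mm (z), 0.27-0.53 kg. Origin mid-underside. Starts on the hearth floor under the short brick; its ends show. Grip across the 57 mm near the top, fingertips at most 32 mm below its top face when in the hearth: the boxes stand about 14 mm behind it.
- short_brick: Loose cream firebrick, upper course of the front wall: 57 (x) by 114 (y, length) by 64 mm (z), 0.17-0.35 kg. Origin mid-underside. Starts standing on the middle of the long brick.
- square_box: Rectangular open silver box, the finished job, in the hearth behind the front wall: 50 (x) by 64 (y) by 25 mm (z), walls and floor 3 mm, 0.12 kg. Origin mid-underside. Only 12 mm from the side walls, too narrow for fingers: grip across its 50 mm, from front and back, once the front wall is down.
- round_box: Round open silver box, the next job: 48 mm across, 25 mm high, straight walls 3 mm thick, 0.10 kg. Origin mid-underside. Starts on a fixed black charcoal block (62 by 90 by 28 mm high) left or right of the hearth.
- board: Brown scorched heatproof board, fixed flat on the bench: 180 (x) by 210 (y) by 16 mm (z). Origin mid-underside, top face at z = 16 mm. Side area for the bricks: both fit side by side, length along the board's y, at x = -48 and x = +48 mm.
- tray: Fixed shallow aluminium tray: 150 (x) by 210 (y) by 18 mm (z), walls 4 mm, floor at z = 4 mm, split by a 4 mm divider at y = 0 into halves 142 by 99 mm inside. Origin mid-underside. The half at -y holds a silver bangle (64 mm across); the half at +y (middle at y = +51.5 mm) is empty: the rectangular box goes there, its 64 mm along the tray's y.
- flux_pot: White closed flux pot, 68 mm across, 62 mm high, loose, a bystander to leave alone. Origin mid-underside. Stands on the bench across the hearth from the charcoal block.
Not all that is in view belongs to the job. What is shaped like the long_brick but pink is not meant.

How it is judged:
By the outcome, as a careful person would: the job done as asked, in the order asked, and still so for the second after the job is handed in, with the robot touching nothing.
It also fails if it takes over 144 s, if anything falls off the work surface, if the arm or the gripper's body presses on something with over 40 N, if the wrist force passes 120 N, or if a joint passes its speed limit or range.

## Working session

There is one attempt and no reset: what is moved stays moved. The work goes in short steps, Python scripts to look and compute and a tool call to move; the robot and the scene stay as the last step left them, time stands still between calls to the robot, and variables do not carry over. Pictures are saved under pics/ and viewed, at most 14 in all, crops included, and the job is handed in when it is done.

Besides the shell and the picture viewer there is one more tool, called after "Emit:" by a JSON object that holds its "fn" and its "kwargs", one argument or row to a line. move_arm: Moves the arm, as the interface text tells. Its arguments: {"type":"object","properties":{"deltas":{"type":"array","items":{"type":"object","properties":{"x":{"type":"number"},"y":{"type":"number"},"z":{"type":"number"},"yaw":{"type":"number"}}}},"gripper":{"type":"number"},"newtons":{"type":"number"}},"required":["deltas"]}

```bash
mkdir -p pics; ls; python3 - <<'E'
from cell import *
import cv2,numpy as np
np.set_printoptions(precision=4,suppress=True)
s=sense();print(s)
for n in("scene","top"):
    cv2.imwrite(f"pics/{n}0.png",get_image(n));c=camera_info(n);print(n,c["fx"],c["cx"],c["cy"],np.array(c["extrinsics"]))
c=camera_info("wrist");print(c)
E
```

```text
pics
{'time_s': 0.0, 'q': array([ 1.203 ,  0.2766,  1.5061,  0.    ,  1.3607, -0.121 ]), 'joint_velocities': array([-0.0002, -0.0004, -0.0001,  0.0017, -0.0036,  0.0002]), 'joint_torque': array([  0.002 , -41.6767, -24.581 ,   0.0003,   0.011 ,   0.    ]), 'tool_pos': array([0.1403, 0.557 , 0.2065]), 'tool_rot': array([-3.1397, -0.0002,  2.8947]), 'ft_force': array([0.4658, 0.524 , 0.1695]), 'wrist_torque': array([ 0.0106,  0.0268, -0.0194]), 'grasp_force': 0.0, 'opening': 0.08550048971303607}
scene 483.25465037452483 331.6453013636147 237.72883015567578 [[-0.056   0.9984 -0.0099  0.0956]
 [ 0.776   0.0372 -0.6296 -0.2841]
 [-0.6282 -0.0429 -0.7769  1.5755]
 [ 0.      0.      0.      1.    ]]
top 592.5312972933531 324.08081446721957 238.75500222176126 [[ 0.0121 -0.9997 -0.0201 -0.0494]
 [-0.9929 -0.0096 -0.1182  0.4409]
 [ 0.118   0.0214 -0.9928  1.4104]
 [ 0.      0.      0.      1.    ]]
{'fx': 426.4131769278006, 'fy': 426.4131769278006, 'cx': 318.10697172245193, 'cy': 244.3259924833805, 'extrinsics': array([[ 0.2455,  0.9694, -0.0022, -0.5735],
       [ 0.9216, -0.2327,  0.3108, -0.0389],
       [ 0.3007, -0.0783, -0.9505,  0.3811],
       [ 0.    ,  0.    ,  0.    ,  1.    ]])}
```

View pics/scene0.png

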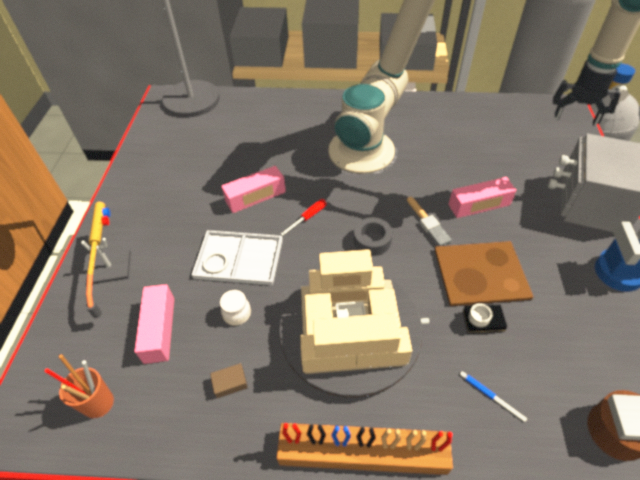

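View pics/top0.png

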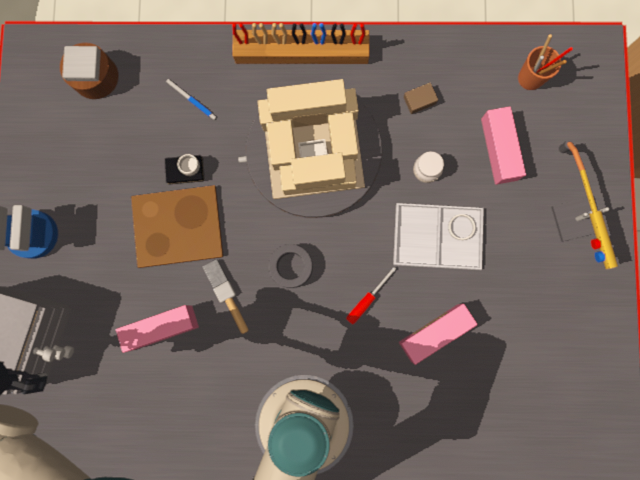

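```bash
cat > h.py <<'E'
from cell import *
import cv2,numpy as np
np.set_printoptions(precision=4,suppress=True)
def cam(n):
    c=camera_info(n);E=np.array(c["extrinsics"]);return np.array([[c["fx"],0,c["cx"]],[0,c["fy"],c["cy"]],[0,0,1]]),E
def rays(n,uv,C=None):
    K,E=C or cam(n);uv=np.atleast_2d(uv).astype(float)
    d=(np.linalg.inv(K)@np.c_[uv,np.ones(len(uv))].T).T@E[:3,:3]
    return -E[:3,:3].T@E[:3,3],d
def plane(n,uv,z,C=None):
    o,d=rays(n,uv,C);return o+d*((z-o[2])/d[:,2])[:,None]
def tri(obs):  # [(cam or C, uv)]
    A=np.zeros((3,3));b=np.zeros(3)
    for n,uv in obs:
        o,d=rays(n,uv) if isinstance(n,str) else rays(None,uv,n)
        d=d[0]/np.linalg.norm(d[0]);M=np.eye(3)-np.outer(d,d);A+=M;b+=M@o
    return np.linalg.solve(A,b)
def go(x,y,z,yaw=None):  # tool-frame delta from measured pose to target
    s=sense();p=s["tool_pos"];w=s["tool_rot"][2];D=np.array([x,y,z])-p
    R=np.array([[np.cos(w),np.sin(w),0],[np.sin(w),-np.cos(w),0],[0,0,-1]])
    d=R.T@D;dy=0 if yaw is None else -((yaw-w+np.pi/2)%np.pi-np.pi/2)
    print("tool d x,y,z:",d*1000,"mm yaw",round(dy,4));return d,dy
E
python3 - <<'E'
from h import *
a=cv2.imread("pics/top0.png");b=cv2.imread("pics/scene0.png")
def blobs(im,lo,hi,mn=80):
    m=cv2.inRange(cv2.cvtColor(im,cv2.COLOR_BGR2HSV),lo,hi)
    cs,_=cv2.findContours(m,cv2.RETR_EXTERNAL,2)
    return [c for c in cs if cv2.contourArea(c)>mn]
for nm,im in(("top",a),("scene",b)):
    print(nm)
    for t,lo,hi,mn in(("brown",(5,120,60),(18,255,190),1500),("white",(0,0,150),(180,40,255),150),("black",(0,0,0),(180,255,18),200)):
        for c in blobs(im,lo,hi,mn):
            r=cv2.minAreaRect(c);print(t,cv2.contourArea(c),r,cv2.boxPoints(r).round(1).tolist() if cv2.contourArea(c)>800 else "")
x=cv2.resize(a[70:220,150:400],None,fx=3.2,fy=3.2,interpolation=2)[:300*2,:800]
cv2.imwrite("pics/topc.png",x)
cv2.imwrite("pics/scc.png",cv2.resize(b[235:385,280:430],None,fx=4,fy=4,interpolation=2))
E
```

```text
top
brown 6023.5 ((176.08465576171875, 226.17694091796875), (72.56031799316406, 86.94834899902344), 82.87498474121094) [[128.39999389648438, 195.60000610351562], [214.6999969482422, 184.8000030517578], [223.6999969482422, 256.79998779296875], [137.39999389648438, 267.6000061035156]]
white 1698.5 ((8.100914001464844, 331.8302917480469), (37.25944519042969, 68.38880157470703), 16.69924545288086) [[-19.600000381469727, 359.20001220703125], [0.10000000149011612, 293.70001220703125], [35.79999923706055, 304.3999938964844], [16.100000381469727, 369.8999938964844]]
white 573.5 ((217.90003967285156, 280.800048828125), (39.80200958251953, 16.994115829467773), 63.43495178222656) 
white 351.5 ((15.474093437194824, 226.9015655517578), (9.238856315612793, 44.423770904541016), 3.6913859844207764) 
white 5348.5 ((438.2846374511719, 235.87692260742188), (88.97391510009766, 62.514713287353516), 3.1798300743103027) [[392.1000061035156, 264.6000061035156], [395.6000061035156, 202.1999969482422], [484.3999938964844, 207.10000610351562], [481.0, 269.6000061035156]]
white 524.5 ((428.3000793457031, 164.10
[... 1936 characters left out ...]
03125, 218.10000610351562], [295.6000061035156, 286.3999938964844]]
white 374.5 ((436.0800476074219, 229.44003295898438), (33.60000228881836, 14.0), 53.13010025024414) 
white 424.5 ((67.60000610351562, 224.80003356933594), (16.994115829467773, 58.13776397705078), 26.56505012512207) 
white 284.5 ((382.3575439453125, 156.37327575683594), (15.733664512634277, 34.97762680053711), 32.195735931396484) 
white 2487.5 ((613.0468139648438, 161.7391815185547), (61.428619384765625, 48.78452682495117), 10.175511360168457) [[578.5, 180.3000030517578], [587.0999755859375, 132.3000030517578], [647.5999755859375, 143.1999969482422], [639.0, 191.1999969482422]]
white 747.0 ((622.5, 113.5), (37.0, 33.0), 90.0)
```

View pics/topc.png

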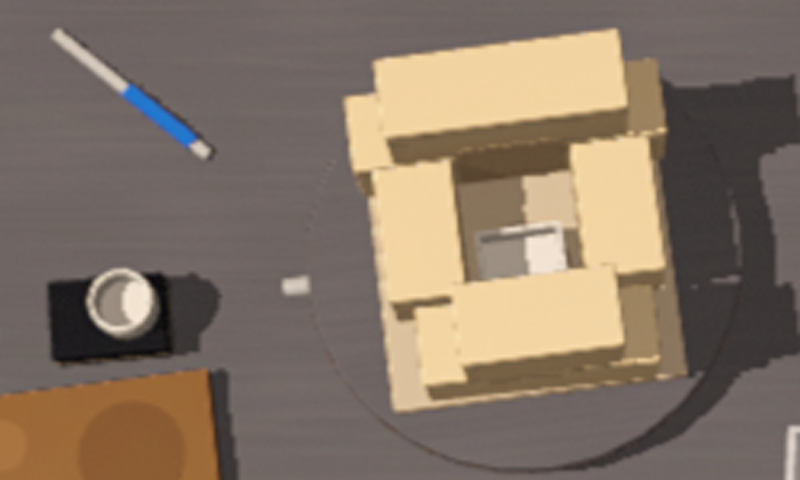

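```bash
python3 - <<'E'
from h import *
f=lambda P:np.array(P)/3.2+[150,70]
P=plane("top",f([(453,285),(612,265),(622,343),(462,365)]),.18);print(P,P.mean(0))
e=P[0]-P[1]+P[3]-P[2];print("yaw(y-axis based)",np.arctan2(-e[0],e[1]),np.linalg.norm(P[0]-P[1]),np.linalg.norm(P[1]-P[2]))
B=plane("top",[[132,195.6],[219,185.5],[223,258],[138,267]],.016);print("board",B,B.mean(0))
T=plane("top",[[392.1,264.6],[395.6,202.2],[484.4,207.1],[481,269.6]],.018);print("tray",T,T.mean(0))
print("flux",plane("top",[428.3,161],.062)); print("round",plane("top",f([124,303]),.053))
print("round tri?")
im=cv2.imread("pics/top0.png")
print(im[160:190:3,310],"\n",im[150:195:4,292])
K,E=cam("wrist");s=sense();C=-E[:3,:3].T@E[:3,3];print("cam",C,s["tool_pos"],E[2,:3])
print([plane("top",f([p]),.18)[0] for p in [(380,65),(612,35),(625,105)]])
E
```

```text
[[ 0.5988  0.0258  0.18  ]
 [ 0.6136 -0.0833  0.18  ]
 [ 0.559  -0.0906  0.18  ]
 [ 0.5429  0.0186  0.18  ]] [ 0.5786 -0.0324  0.18  ]
yaw(y-axis based) 0.14091724900486105 0.11009380816665504 0.05506111911999088
board [[0.5456 0.433  0.016 ]
 [0.5728 0.2174 0.016 ]
 [0.3929 0.2017 0.016 ]
 [0.3687 0.4093 0.016 ]] [0.47   0.3153 0.016 ]
tray [[ 0.3809 -0.2097  0.018 ]
 [ 0.5341 -0.2185  0.018 ]
 [ 0.5238 -0.4345  0.018 ]
 [ 0.3711 -0.4233  0.018 ]] [ 0.4525 -0.3215  0.018 ]
flux [[ 0.6267 -0.2923  0.062 ]]
round [[0.6158 0.2852 0.053 ]]
round tri?
[[161 212 242]
 [162 212 242]
 [163 212 242]
 [163 212 243]
 [162 212 242]
 [163 213 243]
 [165 213 243]
 [153 204 234]
 [ 68  97 119]
 [ 68  94 116]] 
 [[163 213 242]
 [163 212 242]
 [148 196 226]
 [161 212 242]
 [170 219 245]
 [160 210 239]
 [168 218 244]
 [161 211 240]
 [163 214 243]
 [165 214 243]
 [ 72 102 124]
 [112 145 170]]
cam [0.0621 0.5768 0.3731] [0.1403 0.5571 0.2066] [ 0.3007 -0.0783 -0.9505]
[array([0.7555, 0.0797, 0.18  ]), array([ 0.7779, -0.0819,  0.18  ]), array([ 0.7274, -0.0914,  0.18  ])]
```

Emit:
{"fn": "move_arm", "kwargs": {
  "deltas": [
    {"z":-0.04},
    {"z":-0.04},
    {"z":-0.04},
    {"x":-0.041,"y":-0.016},
    {"x":-0.041,"y":-0.016},
    {"x":-0.041,"y":-0.016},
    {"x":-0.041,"y":-0.016},
    {"x":-0.041,"y":-0.016},
    {"x":-0.041,"y":-0.016},
    {"x":-0.041,"y":-0.016},
    {"x":-0.041,"y":-0.016},
    {"x":-0.041,"y":-0.016},
    {"x":-0.041,"y":-0.016},
    {"yaw":0.17},
    {"yaw":0.17},
    {"yaw":0.17},
    {"yaw":0.17},
    {"yaw":0.17},
    {"yaw":0.17},
    {"yaw":0.17}
  ],
  "gripper": 0.085
}}

```text
invalid input at $.deltas[0]: expected keys x, y, z, yaw
```

```bash
cat > snap.py <<'E'
from h import *
import sys,pickle
def snap(n):
    C=cam("wrist");im=get_image("wrist");cv2.imwrite(f"pics/{n}.png",im);pickle.dump(C,open(f"pics/{n}.pkl","wb"));return im,C
def load(n): return cv2.imread(f"pics/{n}.png"),pickle.load(open(f"pics/{n}.pkl","rb"))
if __name__=="__main__": snap(sys.argv[1]);s=sense();print(s["time_s"],s["tool_pos"],s["tool_rot"],s["q"])
E
python3 snap.py w1; python3 -c "
from h import *
go(.60,-.02,.35,1.71)"
```

```text
0.15 [0.1403 0.5572 0.2067] [-3.1402 -0.0001  2.8948] [ 1.203   0.2764  1.5059 -0.      1.3607 -0.121 ]
tool d x,y,z: [-586.7373 -447.3798 -143.2671] mm yaw 1.1848
```

View pics/w1.png

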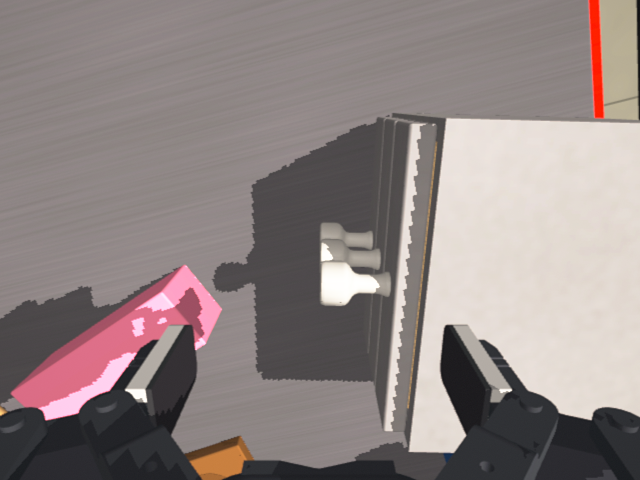

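The wrist view still shows the start place (kiln at right, pink brick at left), because the call was refused: every row needs all four keys.

Emit:
{"fn": "move_arm", "kwargs": {
  "deltas": [
    {"x":0,"y":0,"z":-0.04,"yaw":0},
    {"x":0,"y":0,"z":-0.04,"yaw":0},
    {"x":0,"y":0,"z":-0.04,"yaw":0},
    {"x":-0.041,"y":-0.016,"z":0,"yaw":0},
    {"x":-0.041,"y":-0.016,"z":0,"yaw":0},
    {"x":-0.041,"y":-0.016,"z":0,"yaw":0},
    {"x":-0.041,"y":-0.016,"z":0,"yaw":0},
    {"x":-0.041,"y":-0.016,"z":0,"yaw":0},
    {"x":-0.041,"y":-0.016,"z":0,"yaw":0},
    {"x":-0.041,"y":-0.016,"z":0,"yaw":0},
    {"x":-0.041,"y":-0.016,"z":0,"yaw":0},
    {"x":-0.041,"y":-0.016,"z":0,"yaw":0},
    {"x":-0.041,"y":-0.016,"z":0,"yaw":0},
    {"x":0,"y":0,"z":0,"yaw":0.17},
    {"x":0,"y":0,"z":0,"yaw":0.17},
    {"x":0,"y":0,"z":0,"yaw":0.17},
    {"x":0,"y":0,"z":0,"yaw":0.17},
    {"x":0,"y":0,"z":0,"yaw":0.17},
    {"x":0,"y":0,"z":0,"yaw":0.17},
    {"x":0,"y":0,"z":0,"yaw":0.17}
  ],
  "gripper": 0.085
}}

```text
time_s: 2.65
tool_pos: [0.4988, 0.3022, 0.327]
tool_rot: [-3.141, 0.0, 1.699]
ft_force: [0.1, 0.4, -0.3]
opening: 0.085
grasp_force: 0.0
```

```bash
python3 snap.py w2; python3 -c "
from h import *
go(.60,-.02,.34,1.71)"
```

```text
2.7 [0.4988 0.3022 0.327 ] [-3.1408  0.0002  1.6959] [0.4254 0.2489 1.254  0.0001 1.6395 0.3004]
tool d x,y,z: [-332.3256   60.2243  -12.9926] mm yaw -0.0141
```

View pics/w2.png

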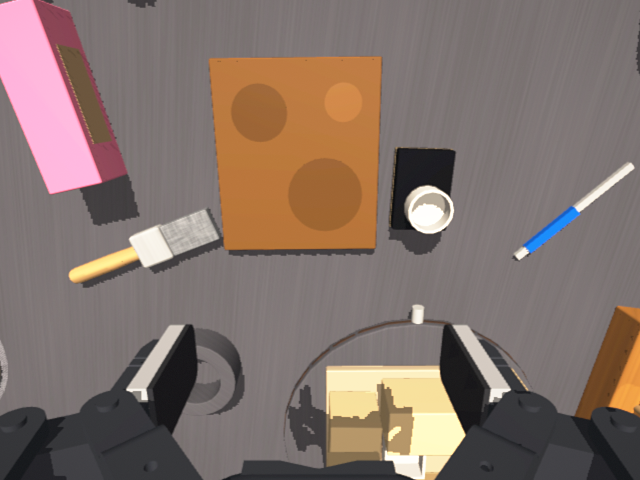

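Emit:
{"fn": "move_arm", "kwargs": {
  "deltas": [
    {"x":-0.04,"y":0.006,"z":-0.002,"yaw":0},
    {"x":-0.04,"y":0.006,"z":-0.002,"yaw":0},
    {"x":-0.04,"y":0.006,"z":-0.002,"yaw":0},
    {"x":-0.04,"y":0.006,"z":-0.002,"yaw":0},
    {"x":-0.04,"y":0.006,"z":-0.002,"yaw":0},
    {"x":-0.04,"y":0.006,"z":-0.002,"yaw":0},
    {"x":-0.04,"y":0.006,"z":0,"yaw":0},
    {"x":-0.04,"y":0.006,"z":0,"yaw":0},
    {"x":-0.04,"y":0.006,"z":0,"yaw":0},
    {"x":0,"y":0,"z":0,"yaw":0},
    {"x":0,"y":0,"z":0,"yaw":0}
  ]
}}

```text
time_s: 4.08
tool_pos: [0.6003, -0.0469, 0.3391]
tool_rot: [-3.141, -0.001, 1.706]
ft_force: [0.5, -0.4, 0.7]
opening: 0.0848
grasp_force: 0.0
```

```bash
python3 snap.py w3
```

```text
4.125 [ 0.6003 -0.0465  0.3393] [-3.1412 -0.0009  1.7063] [-0.1933  0.2785  1.1841  0.0007  1.6797 -0.3287]
```

View pics/w3.png

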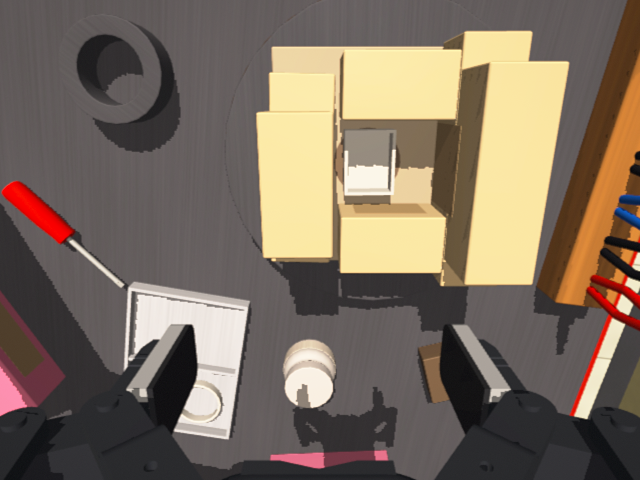

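```bash
cat > m1.py <<'E'
from snap import *
def sub(im,P,w=4):
    g=cv2.cvtColor(im,6);return cv2.cornerSubPix(g,np.float32(P).reshape(-1,1,2),(w,w),(-1,-1),(3,30,.01)).reshape(-1,2)
def yawy(P): # corners: (xlo,yhi),(xhi,yhi),(xhi,ylo),(xlo,ylo)
    e=P[0]-P[3]+P[1]-P[2];f=P[1]-P[0]+P[2]-P[3]
    return np.arctan2(-e[0],e[1]),np.arctan2(f[1],f[0]),np.linalg.norm(e)/2,np.linalg.norm(f)/2
E
python3 - <<'E'
from m1 import *
w3,C3=load("w3");w2,C2=load("w2");top=cv2.imread("pics/top0.png")
f=lambda P:np.array(P)/3.2+[150,70]
S={"short":([(257,112),(333,111),(332,257),(264,258)],.18),"lwall":([(344,51),(458,51),(457,119),(342,121)],.116),
"rwall":([(340,216),(445,216),(441,272),(340,272)],.116),"box":([(345,130),(396,128),(393,194),(345,195)],.077)}
for k,(P,z) in S.items():
    Q=sub(w3,P);X=plane(0,Q,z,C3);print(k,Q.round(1).tolist(),"\n",X[:,:2],X.mean(0)[:2],yawy(X))
t=sub(top,f([(453,285),(612,265),(622,343),(462,365)]));q=sub(w3,S["short"][0])
for i in range(4): print("tri short",tri([("top",t[i]),(C3,q[i])]))
P=[(210,58),(381,57),(376,249),(225,249)];Q=sub(w2,P);X=plane(0,Q,.016,C2);print("board",Q.tolist(),X[:,:2],X.mean(0),yawy(X))
for i,p in enumerate([(133,195),(217,186),(222,257),(138,267)]):
    j=[1,2,3,0][i];print("tri board",tri([("top",sub(top,[p])[0]),(C2,Q[j])]))
print("round",plane(0,[429,209],.053,C2),"tri",tri([("top",f([124,301])[0]),(C2,[429,209])]))
print("tray tl,tr (w3)",plane(0,sub(w3,[(130,284),(249,299)]),.018,C3),"flux top",plane(0,[311,384],.062,C3))
E
```

```text
short [[256.0, 112.30000305175781], [333.0, 111.0], [331.1000061035156, 257.3999938964844], [263.3999938964844, 257.3999938964844]] 
 [[ 0.5442  0.0209]
 [ 0.5998  0.0293]
 [ 0.6146 -0.0831]
 [ 0.5601 -0.0905]] [ 0.5797 -0.0309] (np.float64(0.13637050498515632), np.float64(0.14217235504543993), np.float64(0.11292330273434072), np.float64(0.05557218842115126))
lwall [[344.0, 51.0], [458.0, 51.0], [455.6000061035156, 118.5], [339.70001220703125, 117.19999694824219]] 
 [[0.6041 0.0774]
 [0.6987 0.0901]
 [0.7093 0.0368]
 [0.6085 0.0243]] [0.6551 0.0572] (np.float64(0.13975336089306356), np.float64(0.12835267291509925), np.float64(0.05368401858665623), np.float64(0.09847064397277829))
rwall [[340.3999938964844, 217.89999389648438], [445.70001220703125, 217.5], [442.0, 271.0], [340.1000061035156, 272.3999938964844]] 
 [[ 0.6227 -0.0654]
 [ 0.7208 -0.0519]
 [ 0.7295 -0.1053]
 [ 0.6306 -0.1202]] [ 0.6759 -0.0857] (np.float64(0.15169424229469602), np.float64(0.14332535895161308), np.float64(0.05471121342089255), np.float64(0.09951871933781593))
box [[345.0, 130.0], [396.0, 128.0], [389.700012
[... 750 characters left out ...]
382114016785413), np.float64(0.2087921271350355), np.float64(0.17543378082863104))
tri board [ 0.5489  0.4374 -0.0021]
tri board [0.5726 0.2294 0.0149]
tri board [0.3982 0.2041 0.0104]
tri board [0.3692 0.4117 0.0127]Traceback (most recent call last):
  File "<stdin>", line 13, in <module>
  File "h.py", line 15, in tri
    o,d=rays(n,uv) if isinstance(n,str) else rays(None,uv,n)
        ~~~~^^^^^^
  File "h.py", line 8, in rays
    d=(np.linalg.inv(K)@np.c_[uv,np.ones(len(uv))].T).T@E[:3,:3]
       ~~~~~~~~~~~~~~~~^~~~~~~~~~~~~~~~~~~~~~~~~~~~~
ValueError: matmul: Input operand 1 has a mismatch in its core dimension 0, with gufunc signature (n?,k),(k,m?)->(n?,m?) (size 2 is different from 3)
```

```bash
python3 - <<'E'
from m1 import *
w3,C3=load("w3");w2,C2=load("w2");top=cv2.imread("pics/top0.png")
f=lambda P:np.array(P)/3.2+[150,70]
t=sub(top,f([(453,285),(612,265),(622,343),(462,365)]));q=sub(w3,[(257,112),(333,111),(332,257),(264,258)])
for i in range(4): print("tri short",tri([("top",t[i]),(C3,q[[1,2,3,0][i]])]))
print("round",plane(0,[[429,209]],.053,C2),"tri",tri([("top",f([[124,301]])),(C2,[[429,209]])]))
print("tray tl,tr (w3)",plane(0,sub(w3,[(130,284),(249,299)]),.018,C3),"flux top",plane(0,[[311,384]],.062,C3))
go(.5797,-.0309,.20,1.71);
E
```

```text
tri short [0.6006 0.0278 0.171 ]
tri short [ 0.6133 -0.0857  0.1691]
tri short [ 0.5596 -0.0911  0.1777]
tri short [0.5411 0.0196 0.1563]
round [[0.6169 0.2918 0.053 ]] tri [0.621  0.2889 0.0388]
tray tl,tr (w3) [[ 0.3816 -0.214   0.018 ]
 [ 0.5341 -0.2114  0.018 ]] flux top [[ 0.623  -0.2914  0.062 ]]
tool d x,y,z: [ 18.1979 -18.2825 139.2878] mm yaw -0.0037
```

Emit:
{"fn": "move_arm", "kwargs": {
  "deltas": [
    {"x":0.009,"y":-0.009,"z":0.02,"yaw":-0.004},
    {"x":0.009,"y":-0.009,"z":0.03,"yaw":0},
    {"x":0,"y":0,"z":0.03,"yaw":0},
    {"x":0,"y":0,"z":0.03,"yaw":0},
    {"x":0,"y":0,"z":0.03,"yaw":0},
    {"x":0,"y":0,"z":0.015,"yaw":0},
    {"x":0,"y":0,"z":0.015,"yaw":0},
    {"x":0,"y":0,"z":0.015,"yaw":0},
    {"x":0,"y":0,"z":0.012,"yaw":0},
    {"x":0,"y":0,"z":0,"yaw":0}
  ]
}}

```text
time_s: 5.38
tool_pos: [0.5797, -0.0318, 0.1414]
tool_rot: [-3.14, -0.001, 1.709]
ft_force: [0.2, 0.3, -0.3]
opening: 0.0849
grasp_force: 0.0
```

Emit:
{"fn": "move_arm", "kwargs": {
  "deltas": [
    {"x":0,"y":0,"z":0,"yaw":0},
    {"x":0,"y":0,"z":0,"yaw":0},
    {"x":0,"y":0,"z":0,"yaw":0},
    {"x":0,"y":0,"z":0,"yaw":0},
    {"x":0,"y":0,"z":0,"yaw":0},
    {"x":0,"y":0,"z":0,"yaw":0}
  ],
  "gripper": 0.03,
  "newtons": 50
}}

```text
time_s: 6.12
tool_pos: [0.5812, -0.032, 0.1435]
tool_rot: [3.139, 0.001, 1.709]
ft_force: [0.9, 0.1, 6.1]
opening: 0.0554
grasp_force: 54.7
```

```bash
python3 - <<'E'
from h import *
s=sense();print(s)
go(s["tool_pos"][0],s["tool_pos"][1],.27)
E
```

```text
{'time_s': 6.125, 'q': array([-0.1746,  0.3269,  1.5943,  0.    ,  1.2179, -0.3126]), 'joint_velocities': array([ 0.0004, -0.0008, -0.    ,  0.0001,  0.001 ,  0.0012]), 'joint_torque': array([  0.0518, -40.0457, -20.837 ,   0.0385,   0.0125,  -0.0117]), 'tool_pos': array([ 0.5812, -0.032 ,  0.1435]), 'tool_rot': array([3.1393, 0.0007, 1.7088]), 'ft_force': array([0.8542, 0.0802, 6.1014]), 'wrist_torque': array([-0.0463,  0.0555,  0.012 ]), 'grasp_force': 54.7074294090271, 'opening': 0.05537456888994054}
tool d x,y,z: [   0.        0.     -126.5276] mm yaw 0
```

Emit:
{"fn": "move_arm", "kwargs": {
  "deltas": [
    {"x":0,"y":0,"z":-0.012,"yaw":0},
    {"x":0,"y":0,"z":-0.03,"yaw":0},
    {"x":0,"y":0,"z":-0.035,"yaw":0},
    {"x":0,"y":0,"z":-0.03,"yaw":0},
    {"x":0.02,"y":-0.006,"z":0,"yaw":0},
    {"x":0.04,"y":-0.012,"z":0,"yaw":0},
    {"x":0.04,"y":-0.012,"z":0,"yaw":0},
    {"x":0.04,"y":-0.012,"z":0,"yaw":0},
    {"x":0.04,"y":-0.012,"z":0,"yaw":0},
    {"x":0.04,"y":-0.012,"z":0,"yaw":0},
    {"x":0.04,"y":-0.012,"z":0,"yaw":0},
    {"x":0.04,"y":-0.012,"z":0,"yaw":0},
    {"x":0.04,"y":-0.012,"z":0,"yaw":0},
    {"x":0.024,"y":-0.005,"z":0,"yaw":0},
    {"x":0,"y":0,"z":0,"yaw":0}
  ]
}}

```text
time_s: 8.0
tool_pos: [0.4211, 0.3153, 0.2474]
tool_rot: [-3.137, 0.0, 1.712]
ft_force: [-0.1, 0.1, -3.2]
opening: 0.0558
grasp_force: 54.1
```

```bash
python3 - <<'E'
from h import *
s=sense();print(s["time_s"],s["tool_pos"],s["tool_rot"],s["ft_force"],s["wrist_torque"],s["opening"],s["grasp_force"])
go(.425,.3139,.055,1.711)
E
python3 snap.py w4
```

```text
8.0 [0.4211 0.3153 0.2474] [-3.137   0.0005  1.7124] [-0.1403  0.058  -3.2128] [-0.0383 -0.0374 -0.0212] 0.05578702605073777 54.08055067062378
tool d x,y,z: [ -1.9768   3.6975 192.3844] mm yaw 0.0014
8.05 [0.4219 0.3142 0.2476] [-3.1378  0.0015  1.7112] [ 0.5078  0.1834  1.5306 -0.      1.4316  0.3673]
```

View pics/w4.png

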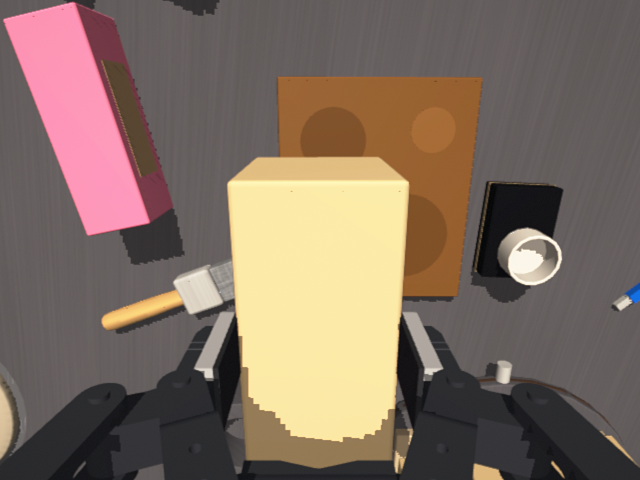

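```bash
python3 - <<'E'
from m1 import *
w,C=load("w4");w2,C2=load("w2");s=sense();p=s["tool_pos"]
X=plane(0,sub(w,[(233,182),(406,182)]),p[2]+.0365,C);a=.139;R=np.array([[np.cos(a),-np.sin(a)],[np.sin(a),np.cos(a)]])
print("far corners in brick frame rel TCP",(X[:,:2]-p[:2])@R)
B=plane(0,sub(w,[(278,77),(481,77),(460,296)]),.016,C);print(B[:,:2])
b4=sub(w,[(278,77),(481,77),(460,296)]);b2=sub(w2,[(210,58),(381,57),(376,249)])
for i in range(3):print(tri([(C,b4[i]),(C2,b2[i])]))
e=(B[1]-B[2])[:2];c=(B[0]+B[2])/2;print("yaw",np.arctan2(-e[0],e[1]),"c",c);
E
```

```text
far corners in brick frame rel TCP [[-0.0276  0.0586]
 [ 0.0259  0.0589]]
[[0.3693 0.412 ]
 [0.546  0.4353]
 [0.5771 0.2303]]
[0.3691 0.4121 0.0138]
[0.5446 0.4351 0.0202]
[0.5719 0.2343 0.0278]
yaw 0.15067425659329226 c [0.4732 0.3212 0.016 ]
```

Emit:
{"fn": "move_arm", "kwargs": {
  "deltas": [
    {"x":-0.002,"y":0.003,"z":0.03,"yaw":0},
    {"x":0,"y":0,"z":0.03,"yaw":0},
    {"x":0,"y":0,"z":0.03,"yaw":0},
    {"x":0,"y":0,"z":0.03,"yaw":0},
    {"x":0,"y":0,"z":0.03,"yaw":0},
    {"x":0,"y":0,"z":0.022,"yaw":0},
    {"x":0,"y":0,"z":0.012,"yaw":0},
    {"x":0,"y":0,"z":0.008,"yaw":0},
    {"x":0,"y":0,"z":0.004,"yaw":0},
    {"x":0,"y":0,"z":0.002,"yaw":0},
    {"x":0,"y":0,"z":0.002,"yaw":0},
    {"x":0,"y":0,"z":0.001,"yaw":0},
    {"x":0,"y":0,"z":0,"yaw":0}
  ]
}}

```text
time_s: 9.68
tool_pos: [0.4276, 0.3125, 0.0485]
tool_rot: [3.141, -0.0, 1.709]
ft_force: [0.3, -0.2, -2.1]
opening: 0.0554
grasp_force: 54.0
```

Emit:
{"fn": "move_arm", "kwargs": {
  "deltas": [
    {"x":0,"y":0,"z":0.001,"yaw":0},
    {"x":0,"y":0,"z":0.001,"yaw":0},
    {"x":0,"y":0,"z":0.001,"yaw":0},
    {"x":0,"y":0,"z":0,"yaw":0}
  ]
}}

```text
time_s: 10.18
tool_pos: [0.4274, 0.3124, 0.0453]
tool_rot: [-3.141, -0.0, 1.709]
ft_force: [0.1, -0.3, -3.2]
opening: 0.0556
grasp_force: 54.0
```

Emit:
{"fn": "move_arm", "kwargs": {
  "deltas": [
    {"x":0,"y":0,"z":0.001,"yaw":0},
    {"x":0,"y":0,"z":0.001,"yaw":0},
    {"x":0,"y":0,"z":0,"yaw":0}
  ]
}}

```text
time_s: 10.55
tool_pos: [0.4275, 0.3124, 0.0435]
tool_rot: [3.141, -0.0, 1.709]
ft_force: [0.2, -1.1, -1.8]
opening: 0.0554
grasp_force: 54.2
```

Emit:
{"fn": "move_arm", "kwargs": {
  "deltas": [
    {"x":0,"y":0,"z":0.001,"yaw":0},
    {"x":0,"y":0,"z":0,"yaw":0}
  ]
}}

```text
time_s: 10.8
tool_pos: [0.4276, 0.3124, 0.0435]
tool_rot: [3.141, -0.0, 1.709]
ft_force: [-2.5, -1.7, 6.4]
opening: 0.0552
grasp_force: 55.0
```

Emit:
{"fn": "move_arm", "kwargs": {
  "deltas": [
    {"x":0,"y":0,"z":0,"yaw":0},
    {"x":0,"y":0,"z":0,"yaw":0},
    {"x":0,"y":0,"z":0,"yaw":0},
    {"x":0,"y":0,"z":0,"yaw":0},
    {"x":0,"y":0,"z":-0.01,"yaw":0},
    {"x":0,"y":0,"z":-0.04,"yaw":0},
    {"x":0,"y":0,"z":-0.05,"yaw":0},
    {"x":0,"y":0,"z":-0.05,"yaw":0},
    {"x":0,"y":0,"z":-0.05,"yaw":0}
  ],
  "gripper": 0.078
}}

```text
time_s: 11.92
tool_pos: [0.4274, 0.3123, 0.2449]
tool_rot: [3.14, -0.0, 1.709]
ft_force: [0.5, -0.4, -0.0]
opening: 0.0779
grasp_force: 0.0
```

Emit:
{"fn": "move_arm", "kwargs": {
  "deltas": [
    {"x":-0.042,"y":0.0115,"z":0,"yaw":0},
    {"x":-0.042,"y":0.0115,"z":0,"yaw":0},
    {"x":-0.042,"y":0.0115,"z":0,"yaw":0},
    {"x":-0.042,"y":0.0115,"z":0,"yaw":0},
    {"x":-0.042,"y":0.0115,"z":0,"yaw":0},
    {"x":-0.042,"y":0.0115,"z":0,"yaw":0},
    {"x":-0.042,"y":0.0115,"z":0,"yaw":0},
    {"x":-0.042,"y":0.0115,"z":0,"yaw":0},
    {"x":-0.038,"y":0.01,"z":0,"yaw":0},
    {"x":0,"y":0,"z":0,"yaw":0},
    {"x":0,"y":0,"z":0,"yaw":0}
  ],
  "gripper": 0.085
}}

```text
time_s: 13.3
tool_pos: [0.5796, -0.0436, 0.2427]
tool_rot: [-3.141, -0.001, 1.708]
ft_force: [0.1, -0.3, 0.3]
opening: 0.085
grasp_force: 0.0
```

```bash
python3 snap.py w5
```

```text
13.35 [ 0.5795 -0.0432  0.2427] [ 3.1416 -0.0008  1.7092] [-0.1946  0.2682  1.4287  0.0007  1.4449 -0.3332]
```

View pics/w5.png

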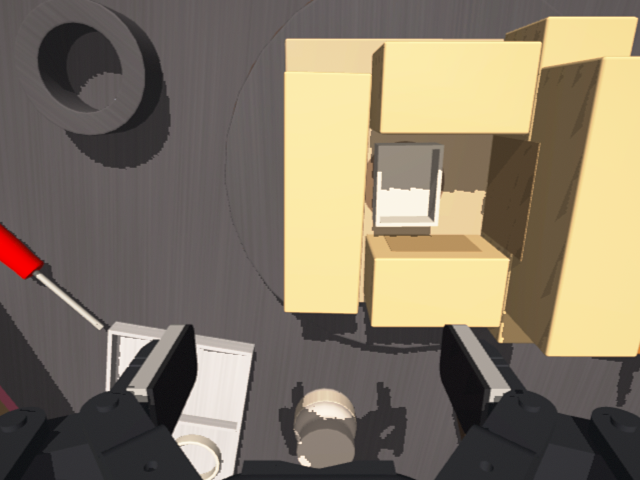

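```bash
python3 - <<'E'
from m1 import *
w,C=load("w5");w3,C3=load("w3")
S={"long":([(285,73),(370,72),(358,313),(285,313)],.116),"lwall":([(383,42),(541,42),(530,134),(373,134)],.116),
"rwall":([(366,257),(511,257),(504,326),(372,327)],.116),"box":([(376,145),(443,145),(438,226),(376,226)],.077)}
for k,(P,z) in S.items():
    Q=sub(w,P);X=plane(0,Q,z,C);print(k,Q.round(1).tolist(),"\n",X[:,:2],X.mean(0)[:2],yawy(X))
q3=sub(w3,[(345,130),(396,128),(393,194),(345,195)]);q5=sub(w,S["box"][0])
for i in range(4): print(tri([(C,q5[i]),(C3,q3[i])]))
for a,b in (((458,51),(541,42)),((441,272),(504,326)),((340,272),(372,327))):print("wall",tri([(C,sub(w,[b])),(C3,sub(w3,[a]))]))
E
```

```text
long [[284.29998779296875, 71.80000305175781], [371.29998779296875, 74.5999984741211], [356.5, 313.20001220703125], [284.20001220703125, 311.29998779296875]] 
 [[ 0.5435  0.0521]
 [ 0.5989  0.0581]
 [ 0.6172 -0.1107]
 [ 0.5624 -0.1165]] [ 0.5805 -0.0292] (np.float64(0.10998500277672241), np.float64(0.10668070740820605), np.float64(0.16971863542569365), np.float64(0.05542506965539654))
lwall [[383.29998779296875, 38.20000076293945], [542.4000244140625, 42.29999923706055], [530.5999755859375, 131.5], [373.0, 134.0]] 
 [[0.6026 0.0799]
 [0.7017 0.0912]
 [0.71   0.0378]
 [0.6064 0.0219]] [0.6552 0.0577] (np.float64(0.10797575143581378), np.float64(0.13307428475043395), np.float64(0.05606784826141345), np.float64(0.10225846966250257))
rwall [[364.29998779296875, 258.5], [509.6000061035156, 259.0], [501.3999938964844, 323.20001220703125], [371.0, 325.79998779296875]] 
 [[ 0.6156 -0.066 ]
 [ 0.721  -0.0519]
 [ 0.7291 -0.1039]
 [ 0.6301 -0.1198]] [ 0.674  -0.0854] (np.float64(0.21028853599835973), np.float64(0.1456506999086234), np.float64(0.05408359761597615), np.float64(0.10330085525312559))
box [[377.3999938964844, 144.8000030517578], [440.1000061035156, 147.0], [438.0, 226.0], [373.6000061035156, 225.1999969482422]] 
 [[ 0.6163  0.0127]
 [ 0.664   0.0176]
 [ 0.6763 -0.0438]
 [ 0.6246 -0.0502]] [ 0.6453 -0.0159] (np.float64(0.16373661341613918), np.float64(0.11327018927798835), np.float64(0.0630042567787357), np.float64(0.05000811213851337))
[0.6181 0.0119 0.0646]
[0.6676 0.0189 0.0662]
[ 0.6674 -0.0385  0.103 ]
[ 0.6267 -0.0533  0.0647]
wall [0.6936 0.0876 0.134 ]
wall [ 0.7313 -0.1064  0.1115]
wall [ 0.6309 -0.1216  0.1124]
```

Emit:
{"fn": "move_arm", "kwargs": {
  "deltas": [
    {"x":0.007,"y":0.0015,"z":0.02,"yaw":0},
    {"x":0.007,"y":0.0015,"z":0.03,"yaw":0},
    {"x":0,"y":0,"z":0.03,"yaw":0},
    {"x":0,"y":0,"z":0.025,"yaw":0},
    {"x":0,"y":0,"z":0.015,"yaw":0},
    {"x":0,"y":0,"z":0.015,"yaw":0},
    {"x":0,"y":0,"z":0.012,"yaw":0},
    {"x":0,"y":0,"z":0.008,"yaw":0},
    {"x":0,"y":0,"z":0.003,"yaw":0},
    {"x":0,"y":0,"z":0,"yaw":0}
  ]
}}

```text
time_s: 14.6
tool_pos: [0.5812, -0.0298, 0.0845]
tool_rot: [3.141, -0.0, 1.709]
ft_force: [0.0, 0.6, -0.5]
opening: 0.0853
grasp_force: 0.0
```

Emit:
{"fn": "move_arm", "kwargs": {
  "deltas": [
    {"x":0,"y":0,"z":0,"yaw":0},
    {"x":0,"y":0,"z":0,"yaw":0},
    {"x":0,"y":0,"z":0,"yaw":0},
    {"x":0,"y":0,"z":0,"yaw":0},
    {"x":0,"y":0,"z":0,"yaw":0},
    {"x":0,"y":0,"z":0,"yaw":0}
  ],
  "gripper": 0.03,
  "newtons": 70
}}

```text
time_s: 15.35
tool_pos: [0.5819, -0.0298, 0.0856]
tool_rot: [3.139, 0.0, 1.709]
ft_force: [0.4, -0.4, 5.7]
opening: 0.0534
grasp_force: 72.2
```

Emit:
{"fn": "move_arm", "kwargs": {
  "deltas": [
    {"x":0,"y":0,"z":-0.008,"yaw":0},
    {"x":0,"y":0,"z":-0.02,"yaw":0},
    {"x":0,"y":0,"z":-0.03,"yaw":0},
    {"x":0,"y":0,"z":-0.04,"yaw":0},
    {"x":0,"y":0,"z":-0.032,"yaw":0},
    {"x":0.02,"y":0,"z":0,"yaw":0},
    {"x":0.04,"y":-0.001,"z":0,"yaw":0},
    {"x":0.04,"y":-0.001,"z":0,"yaw":0},
    {"x":0.04,"y":-0.001,"z":0,"yaw":0},
    {"x":0.04,"y":-0.001,"z":0,"yaw":0},
    {"x":0.04,"y":-0.001,"z":0,"yaw":0},
    {"x":0.04,"y":-0.001,"z":0,"yaw":0},
    {"x":0.04,"y":-0.001,"z":0,"yaw":0},
    {"x":0.04,"y":-0.001,"z":0,"yaw":0},
    {"x":0.022,"y":-0.002,"z":0,"yaw":0},
    {"x":0,"y":0,"z":0,"yaw":0},
    {"x":0,"y":0,"z":0,"yaw":0}
  ]
}}

```text
time_s: 17.48
tool_pos: [0.521, 0.3263, 0.2137]
tool_rot: [-3.14, 0.002, 1.709]
ft_force: [-0.6, -0.6, -3.6]
opening: 0.0533
grasp_force: 74.2
```

```bash
python3 - <<'E'
from h import *
s=sense();print(s["time_s"],s["tool_pos"],s["tool_rot"],s["ft_force"],s["wrist_torque"],s["opening"],s["grasp_force"])
go(.521,.3278,.055,1.711)
E
python3 snap.py w6
```

```text
17.475 [0.521  0.3263 0.2137] [-3.1402  0.0017  1.7086] [-0.6448 -0.5985 -3.5942] [-0.0018 -0.0328 -0.0028] 0.053305904916895255 74.24697518348694
tool d x,y,z: [  1.4532   0.213  158.677 ] mm yaw -0.0024
17.525 [0.5213 0.3261 0.214 ] [-3.1408  0.0013  1.7079] [ 0.4466  0.3336  1.4038 -0.001   1.4053  0.3097]
```

View pics/w6.png

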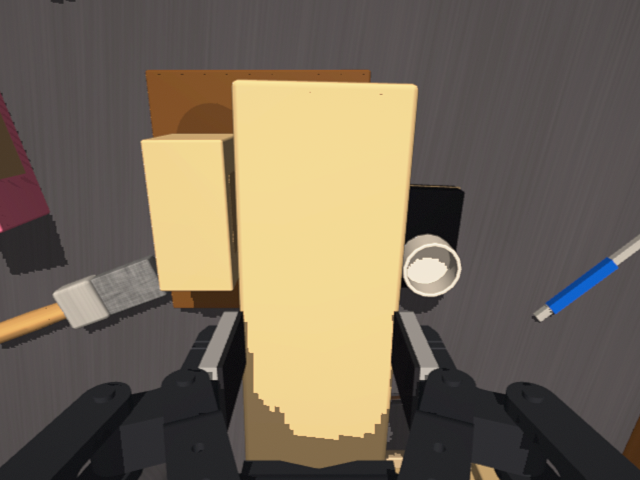

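Emit:
{"fn": "move_arm", "kwargs": {
  "deltas": [
    {"x":0.0015,"y":0,"z":0.03,"yaw":0},
    {"x":0,"y":0,"z":0.03,"yaw":0},
    {"x":0,"y":0,"z":0.03,"yaw":0},
    {"x":0,"y":0,"z":0.03,"yaw":0},
    {"x":0,"y":0,"z":0.02,"yaw":0},
    {"x":0,"y":0,"z":0.012,"yaw":0},
    {"x":0,"y":0,"z":0.006,"yaw":0},
    {"x":0,"y":0,"z":0.002,"yaw":0},
    {"x":0,"y":0,"z":0.001,"yaw":0},
    {"x":0,"y":0,"z":0,"yaw":0}
  ]
}}

```text
time_s: 18.77
tool_pos: [0.5214, 0.3292, 0.054]
tool_rot: [3.141, -0.0, 1.709]
ft_force: [-0.2, -0.1, -3.6]
opening: 0.0533
grasp_force: 74.5
```

Emit:
{"fn": "move_arm", "kwargs": {
  "deltas": [
    {"x":0,"y":0,"z":0.001,"yaw":0},
    {"x":0,"y":0,"z":0,"yaw":0}
  ]
}}

```text
time_s: 19.02
tool_pos: [0.5211, 0.329, 0.0525]
tool_rot: [3.141, -0.0, 1.709]
ft_force: [-0.4, 0.1, -3.2]
opening: 0.0532
grasp_force: 74.5
```

Emit:
{"fn": "move_arm", "kwargs": {
  "deltas": [
    {"x":0,"y":0,"z":0.001,"yaw":0},
    {"x":0,"y":0,"z":0.001,"yaw":0},
    {"x":0,"y":0,"z":0.0005,"yaw":0},
    {"x":0,"y":0,"z":0,"yaw":0}
  ]
}}

```text
time_s: 19.52
tool_pos: [0.5211, 0.3289, 0.0499]
tool_rot: [-3.142, -0.0, 1.709]
ft_force: [-0.7, -0.1, -3.7]
opening: 0.053
grasp_force: 74.3
```

Emit:
{"fn": "move_arm", "kwargs": {
  "deltas": [
    {"x":0,"y":0,"z":0.001,"yaw":0},
    {"x":0,"y":0,"z":0,"yaw":0}
  ]
}}

```text
time_s: 19.77
tool_pos: [0.5213, 0.329, 0.0497]
tool_rot: [3.141, -0.0, 1.709]
ft_force: [-1.4, -1.5, 2.7]
opening: 0.0532
grasp_force: 75.5
```

Emit:
{"fn": "move_arm", "kwargs": {
  "deltas": [
    {"x":0,"y":0,"z":0,"yaw":0},
    {"x":0,"y":0,"z":0,"yaw":0},
    {"x":0,"y":0,"z":0,"yaw":0},
    {"x":0,"y":0,"z":0,"yaw":0},
    {"x":0,"y":0,"z":-0.01,"yaw":0},
    {"x":0,"y":0,"z":-0.04,"yaw":0},
    {"x":0,"y":0,"z":-0.05,"yaw":0},
    {"x":0,"y":0,"z":-0.05,"yaw":0},
    {"x":0,"y":0,"z":-0.02,"yaw":0}
  ],
  "gripper": 0.074
}}

```text
time_s: 20.9
tool_pos: [0.5226, 0.3297, 0.2237]
tool_rot: [3.135, -0.002, 1.709]
ft_force: [-0.2, 0.7, -0.6]
opening: 0.0739
grasp_force: 0.0
```

Emit:
{"fn": "move_arm", "kwargs": {
  "deltas": [
    {"x":-0.042,"y":0.008,"z":0,"yaw":0},
    {"x":-0.042,"y":0.008,"z":0,"yaw":0},
    {"x":-0.042,"y":0.008,"z":0,"yaw":0},
    {"x":-0.042,"y":0.008,"z":0,"yaw":0},
    {"x":-0.042,"y":0.008,"z":0,"yaw":0},
    {"x":-0.042,"y":0.008,"z":0,"yaw":0},
    {"x":-0.042,"y":0.008,"z":0,"yaw":0},
    {"x":-0.042,"y":0.008,"z":0,"yaw":0},
    {"x":-0.036,"y":0.008,"z":0,"yaw":0},
    {"x":0,"y":0,"z":0,"yaw":0},
    {"x":0,"y":0,"z":0,"yaw":0}
  ],
  "gripper": 0.075
}}

```text
time_s: 22.28
tool_pos: [0.6433, -0.0293, 0.2192]
tool_rot: [3.142, -0.001, 1.708]
ft_force: [0.4, 0.4, 0.5]
opening: 0.0749
grasp_force: 0.0
```

```bash
python3 snap.py w7
```

```text
22.325 [ 0.6433 -0.0288  0.2193] [ 3.1414 -0.0007  1.7093] [-0.1532  0.375   1.3273  0.0008  1.4394 -0.2918]
```

View pics/w7.png

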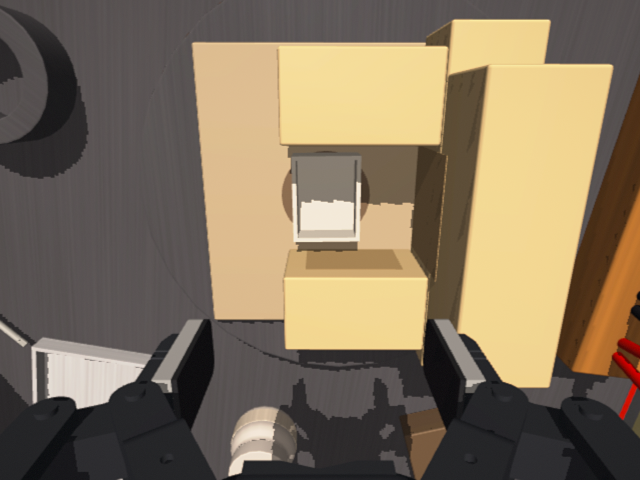

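```bash
python3 - <<'E'
from m1 import *
w,C=load("w7");w5,C5=load("w5")
a=.139;R=np.array([[np.cos(a),-np.sin(a)],[np.sin(a),np.cos(a)]])
for nm,P,z in(("box",[(291.5,153.5),(361.5,153.5),(360,242),(294,242)],.077),("L",[(279,46),(447,46),(441,145),(280.5,145)],.116),("R",[(286,278),(427.5,279),(421.5,349),(285.5,349)],.116),("floor",[(192.5,43),(214.5,320)],.052)):
    X=plane(0,P,z,C);print(nm,X[:,:2].tolist(),X.mean(0)[:2],"hearthframe rel .646,-.017\n",(X[:,:2]-[.646,-.017])@R)
q7=[(291.5,153.5),(361.5,153.5),(360,242),(294,242)];q5=[(376,145),(443,145),(438,226),(376,226)]
for i in range(4): print(tri([(C,q7[i:i+1]),(C5,q5[i:i+1])]))
cs=plane(0,[(326,197)],.052,C);print("scorch",cs)
E
```

```text
box [[0.6171262661818088, 0.014386297856241424], [0.6665204547756897, 0.021169966594147525], [0.6764696330210509, -0.044287012378053485], [0.6267422222560979, -0.051121667127045724]] [ 0.6467 -0.015 ] hearthframe rel .646,-.017
 [[-0.0242  0.0351]
 [ 0.0256  0.035 ]
 [ 0.0264 -0.0312]
 [-0.0238 -0.0311]]
L [[0.6046598740852821, 0.07854254592473872], [0.7008132375945011, 0.09173733323233144], [0.7099476980878529, 0.036554526036324926], [0.6116051083692323, 0.023049335146609597]] [0.6568 0.0575] hearthframe rel .646,-.017
 [[-0.0277  0.1003]
 [ 0.0694  0.1001]
 [ 0.0708  0.0442]
 [-0.0285  0.0444]]
R [[0.6249997379068115, -0.06479992770387774], [0.7209389410400396, -0.052354775857677206], [0.7284120913192953, -0.1066004608648285], [0.630903088495194, -0.12001673252066788]] [ 0.6763 -0.0859] hearthframe rel .646,-.017
 [[-0.0274 -0.0444]
 [ 0.0693 -0.0454]
 [ 0.0692 -0.1002]
 [-0.0292 -0.0999]]
floor [[0.5369199721901193, 0.07895424619768994], [0.565972812101067, -0.13988913488145213]] [ 0.5514 -0.0305] hearthframe rel .646,-.017
 [[-0.0947  0.1101]
 [-0.0963 -0.1106]]
[0.6167 0.0123 0.0652]
[0.6674 0.0198 0.0707]
[ 0.6764 -0.0441  0.0769]
[ 0.6267 -0.0508  0.0773]
scorch [[ 0.6471 -0.0185  0.052 ]]
```

Emit:
{"fn": "move_arm", "kwargs": {
  "deltas": [
    {"x":0.007,"y":0.003,"z":0.02,"yaw":0},
    {"x":0.006,"y":0.003,"z":0.03,"yaw":0},
    {"x":0,"y":0,"z":0.03,"yaw":0},
    {"x":0,"y":0,"z":0.03,"yaw":0},
    {"x":0,"y":0,"z":0.02,"yaw":0},
    {"x":0,"y":0,"z":0.015,"yaw":0},
    {"x":0,"y":0,"z":0.01,"yaw":0},
    {"x":0,"y":0,"z":0.006,"yaw":0},
    {"x":0,"y":0,"z":0.002,"yaw":0},
    {"x":0,"y":0,"z":0,"yaw":0}
  ]
}}

```text
time_s: 23.58
tool_pos: [0.6474, -0.016, 0.056]
tool_rot: [-3.141, -0.0, 1.709]
ft_force: [-1.8, -0.3, -1.8]
opening: 0.075
grasp_force: 0.0
```

Emit:
{"fn": "move_arm", "kwargs": {
  "deltas": [
    {"x":0,"y":0,"z":0,"yaw":0},
    {"x":0,"y":0,"z":0,"yaw":0},
    {"x":0,"y":0,"z":0,"yaw":0},
    {"x":0,"y":0,"z":0,"yaw":0},
    {"x":0,"y":0,"z":0,"yaw":0}
  ],
  "gripper": 0.03,
  "newtons": 30
}}

```text
time_s: 24.2
tool_pos: [0.6479, -0.0159, 0.0559]
tool_rot: [3.141, -0.0, 1.709]
ft_force: [-1.3, 0.1, -0.0]
opening: 0.0303
grasp_force: 0.0
```

```bash
python3 snap.py w8
```

```text
24.25 [ 0.6478 -0.0159  0.0559] [ 3.1414 -0.      1.7088] [-0.1319  0.493   1.5554  0.0001  1.093  -0.27  ]
```

View pics/w8.png

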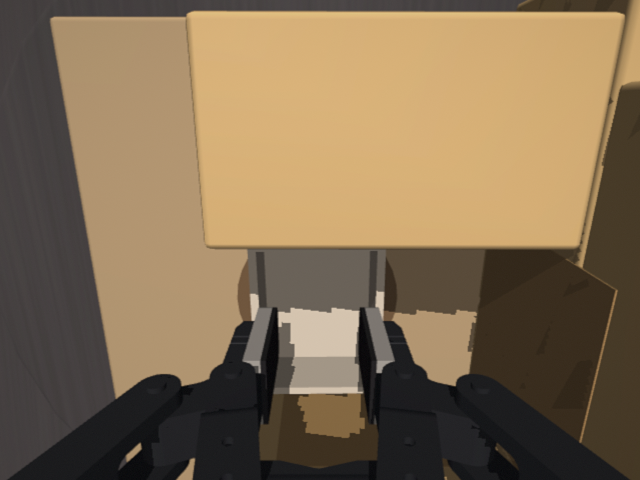

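The picture shows the fingers closed above the box rim, inside its walls (tips at about (270,310) and (365,310)), so the pads stood too high. The box has not moved. I'll open, go lower, and close only to just under the box width.

```bash
python3 - <<'E'
from m1 import *
w,C=load("w8");w7,C7=load("w7")
# rim far(near-image-bottom) outer/inner & inner left/right edges: width 50 outer between cols at row 255
g=cv2.cvtColor(w,6);print(g[262,235:275],g[262,365:400]);print(g[330:410:2,320])
for z in(.065,.070,.077,.085):
    print(z,plane(0,[(249,262),(385,262),(320,393),(320,358)],z,C)[:,:2].round(4).tolist())
E
```

```text
[154 155 155 155 154 154 155 155 155 153 136 102  92  97 100  99  99  99
  99  99  95  79  61  59  59  59  59  59  59  78  98  99  99  99  99  99
  99 100  99  99] [ 99  98  99  99  87  61  59  59  58  59  59  65  84  99  99  99  99  99
 100  93  75  47  45  60  75  78  78  78  78  78  77  77  78  77  78]
[198 198 198 199 198 198 198 198 198 198 198 197 198 190 151 152 152 152
 152 152 152 152 152 152 152 151 151 151 156 196 197 191 110 108 108 108
 108 107 107 108]
0.065 [[0.617, 0.001], [0.6701, 0.0083], [0.6531, -0.0559], [0.6507, -0.0384]]
0.07 [[0.6176, 0.0029], [0.669, 0.01], [0.6526, -0.0522], [0.6502, -0.0352]]
0.077 [[0.6184, 0.0057], [0.6675, 0.0125], [0.6518, -0.0469], [0.6496, -0.0307]]
0.085 [[0.6194, 0.0089], [0.6657, 0.0152], [0.651, -0.0408], [0.6488, -0.0255]]
```

Emit:
{"fn": "move_arm", "kwargs": {
  "deltas": [
    {"x":0,"y":0,"z":0,"yaw":0},
    {"x":0,"y":0,"z":0,"yaw":0},
    {"x":0,"y":0,"z":0,"yaw":0},
    {"x":0,"y":0,"z":0,"yaw":0},
    {"x":0,"y":0.001,"z":0.002,"yaw":0},
    {"x":0,"y":0,"z":0.002,"yaw":0},
    {"x":0,"y":0,"z":0.001,"yaw":0},
    {"x":0,"y":0,"z":0,"yaw":0}
  ],
  "gripper": 0.074
}}

```text
time_s: 25.25
tool_pos: [0.6478, -0.0157, 0.0504]
tool_rot: [-3.14, -0.001, 1.709]
ft_force: [-4.4, 0.6, 0.5]
opening: 0.074
grasp_force: 0.0
```

Emit:
{"fn": "move_arm", "kwargs": {
  "deltas": [
    {"x":0,"y":0,"z":0,"yaw":0},
    {"x":0,"y":0,"z":0,"yaw":0},
    {"x":0,"y":0,"z":0,"yaw":0},
    {"x":0,"y":0,"z":0,"yaw":0}
  ],
  "gripper": 0.043
}}

```text
time_s: 25.75
tool_pos: [0.6496, -0.0159, 0.0513]
tool_rot: [3.14, 0.0, 1.709]
ft_force: [-1.0, -0.3, 3.0]
opening: 0.043
grasp_force: 1.3
```

```bash
python3 -c "
from h import *
s=sense();print(s['ft_force'],s['wrist_torque'],s['grasp_force'],s['tool_pos'])"; python3 snap.py w9; python3 -c "
import cv2,numpy as np
a=cv2.imread('pics/w9.png');b=cv2.imread('pics/w8.png');cv2.imwrite('pics/w9c.png',np.vstack([cv2.resize(x[230:430,150:510],None,fx=1.5,fy=1.5,interpolation=2) for x in(a,b)]))"
```

```text
[-0.9764 -0.2877  2.9618] [-0.1096  0.1851 -0.0208] 1.2932742711200262 [ 0.6496 -0.0159  0.0513]
25.8 [ 0.6495 -0.0159  0.0513] [3.1401 0.0004 1.7088] [-0.1316  0.4988  1.5579  0.      1.0833 -0.2696]
```

View pics/w9c.png

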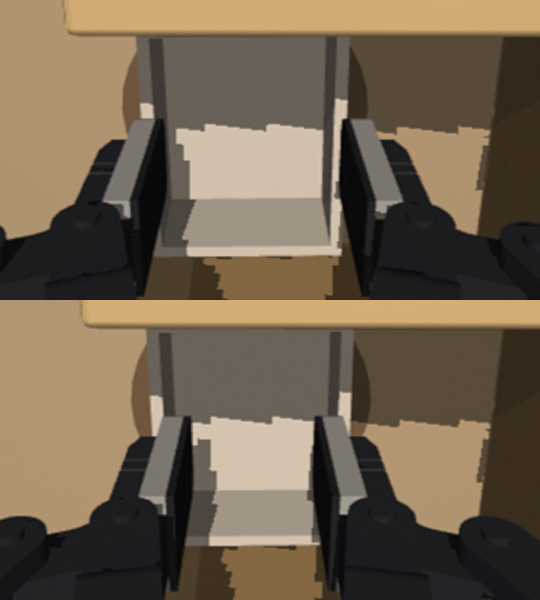

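The pads are still just above the rim. By perspective the tips sit about 26 mm behind the reported TCP at this opening. I'll open and descend stepwise, watching the force.

Emit:
{"fn": "move_arm", "kwargs": {
  "deltas": [
    {"x":0,"y":0,"z":-0.001,"yaw":0},
    {"x":0,"y":0,"z":0,"yaw":0},
    {"x":0,"y":0,"z":0,"yaw":0},
    {"x":0,"y":0,"z":0,"yaw":0},
    {"x":0,"y":0,"z":0,"yaw":0}
  ],
  "gripper": 0.07
}}

```text
time_s: 26.42
tool_pos: [0.6483, -0.0157, 0.0516]
tool_rot: [-3.141, -0.0, 1.709]
ft_force: [-3.5, -0.8, -0.9]
opening: 0.0698
grasp_force: 0.0
```

Emit:
{"fn": "move_arm", "kwargs": {
  "deltas": [
    {"x":0,"y":0,"z":0.002,"yaw":0},
    {"x":0,"y":0,"z":0.002,"yaw":0},
    {"x":0,"y":0,"z":0.002,"yaw":0},
    {"x":0,"y":0,"z":0,"yaw":0}
  ]
}}

```text
time_s: 26.92
tool_pos: [0.6479, -0.0163, 0.0459]
tool_rot: [-3.14, 0.0, 1.709]
ft_force: [-4.4, -0.7, -0.1]
opening: 0.0702
grasp_force: 0.0
```

Emit:
{"fn": "move_arm", "kwargs": {
  "deltas": [
    {"x":0,"y":-0.002,"z":0,"yaw":0},
    {"x":0,"y":-0.001,"z":0,"yaw":0},
    {"x":0,"y":0,"z":0,"yaw":0}
  ]
}}

```text
time_s: 27.3
tool_pos: [0.6467, -0.0162, 0.0463]
tool_rot: [3.14, 0.0, 1.709]
ft_force: [-0.9, 0.6, 0.6]
opening: 0.0702
grasp_force: 0.0
```

Emit:
{"fn": "move_arm", "kwargs": {
  "deltas": [
    {"x":0,"y":0,"z":0.002,"yaw":0},
    {"x":0,"y":0,"z":0.002,"yaw":0},
    {"x":0,"y":0,"z":0.001,"yaw":0},
    {"x":0,"y":0,"z":0,"yaw":0}
  ]
}}

```text
time_s: 27.8
tool_pos: [0.6457, -0.0162, 0.0407]
tool_rot: [-3.141, -0.0, 1.709]
ft_force: [-0.6, 1.1, 0.2]
opening: 0.0697
grasp_force: 0.0
```

```bash
python3 -c "
from h import *
s=sense();print(s['ft_force'],s['wrist_torque'],s['grasp_force'],s['tool_pos'])"; python3 snap.py w10; python3 -c "
import cv2,numpy as np
a=cv2.imread('pics/w10.png');cv2.imwrite('pics/w10c.png',a)"
```

```text
[-0.6132  1.1393  0.1533] [ 0.0213 -0.0322 -0.0282] 0.0 [ 0.6457 -0.0162  0.0407]
27.85 [ 0.6458 -0.0162  0.0408] [-3.1416 -0.0001  1.7088] [-0.1328  0.5049  1.5772  0.0001  1.0595 -0.2708]
```

View pics/w10c.png

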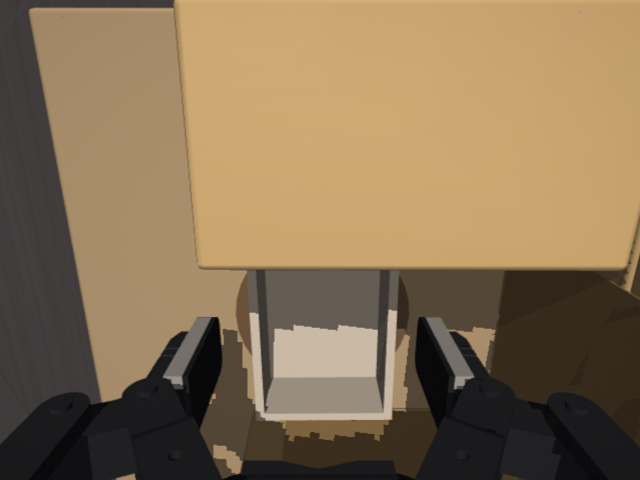

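Emit:
{"fn": "move_arm", "kwargs": {
  "deltas": [
    {"x":0,"y":0,"z":0.002,"yaw":0},
    {"x":0,"y":0,"z":0.002,"yaw":0},
    {"x":0,"y":0,"z":0.001,"yaw":0},
    {"x":0,"y":0,"z":0,"yaw":0}
  ]
}}

```text
time_s: 28.35
tool_pos: [0.6457, -0.0162, 0.0358]
tool_rot: [-3.141, -0.0, 1.709]
ft_force: [0.1, 0.3, 0.1]
opening: 0.0699
grasp_force: 0.0
```

Emit:
{"fn": "move_arm", "kwargs": {
  "deltas": [
    {"x":0,"y":0,"z":0,"yaw":0},
    {"x":0,"y":0,"z":0,"yaw":0},
    {"x":0,"y":0,"z":0,"yaw":0},
    {"x":0,"y":0,"z":0,"yaw":0}
  ],
  "gripper": 0.04,
  "newtons": 30
}}

```text
time_s: 28.85
tool_pos: [0.6462, -0.0162, 0.0362]
tool_rot: [3.141, 0.0, 1.709]
ft_force: [0.4, -0.5, 1.6]
opening: 0.049
grasp_force: 33.1
```

```bash
python3 - <<'E'
from m1 import *
a=cv2.imread("pics/top0.png");m=cv2.inRange(cv2.cvtColor(a,40),(0,0,150),(180,40,255))
c=max([c for c in cv2.findContours(m,0,2)[0] if 400<cv2.boundingRect(c)[0]+40<460+40 and cv2.boundingRect(c)[1]>190],key=cv2.contourArea)
P=cv2.approxPolyDP(cv2.convexHull(c),4,True)[:,0];print(P.tolist());X=plane("top",P,.018);print(X[:,:2],X.mean(0))
for n,Q in(("w3",[(129,283),(249,299),(231,437),(236,371)]),("w5",[(109,323),(254,345)])):
    im,C=load(n);print(n,plane(0,Q,.018,C)[:,:2])
E
```

```text
[[396, 203], [482, 208], [481, 269], [394, 264]]
[[ 0.5321 -0.2194]
 [ 0.5215 -0.4286]
 [ 0.3726 -0.4234]
 [ 0.3824 -0.2143]] [ 0.4522 -0.3214  0.018 ]
w3 [[ 0.3837 -0.2074]
 [ 0.5331 -0.2092]
 [ 0.5257 -0.4261]
 [ 0.5247 -0.3167]]
w5 [[ 0.3837 -0.2051]
 [ 0.5336 -0.2105]]
```

Emit:
{"fn": "move_arm", "kwargs": {
  "deltas": [
    {"x":0,"y":0,"z":-0.005,"yaw":0},
    {"x":0,"y":0,"z":-0.01,"yaw":0},
    {"x":0,"y":0,"z":-0.025,"yaw":0},
    {"x":0,"y":0,"z":-0.04,"yaw":0},
    {"x":0,"y":0,"z":-0.04,"yaw":0},
    {"x":0,"y":0,"z":-0.03,"yaw":0},
    {"x":0,"y":0,"z":0,"yaw":0}
  ]
}}

```text
time_s: 29.72
tool_pos: [0.6475, -0.0164, 0.1892]
tool_rot: [3.135, 0.002, 1.709]
ft_force: [-0.1, 0.4, -1.6]
opening: 0.0491
grasp_force: 32.8
```

Emit:
{"fn": "move_arm", "kwargs": {
  "deltas": [
    {"x":-0.016,"y":-0.016,"z":0,"yaw":0},
    {"x":-0.0315,"y":-0.032,"z":0,"yaw":0},
    {"x":-0.0315,"y":-0.032,"z":0,"yaw":0},
    {"x":-0.0315,"y":-0.032,"z":0,"yaw":0},
    {"x":-0.0315,"y":-0.032,"z":0,"yaw":0},
    {"x":-0.0315,"y":-0.032,"z":0,"yaw":0},
    {"x":-0.0315,"y":-0.032,"z":0,"yaw":0},
    {"x":-0.016,"y":-0.017,"z":0,"yaw":0},
    {"x":0,"y":0,"z":0,"yaw":0.087},
    {"x":0,"y":0,"z":0,"yaw":0.086},
    {"x":0,"y":0,"z":0,"yaw":0}
  ]
}}

```text
time_s: 31.1
tool_pos: [0.4512, -0.2658, 0.1841]
tool_rot: [-3.138, -0.002, 1.536]
ft_force: [0.4, -0.1, -1.3]
opening: 0.0497
grasp_force: 32.8
```

```bash
python3 snap.py w11; python3 - <<'E'
from m1 import *
go(.455,-.2665,.01,1.536)
im,C=load("w11")
m=cv2.inRange(cv2.cvtColor(im,40),(0,0,120),(180,45,255))
cs=[c for c in cv2.findContours(m,0,2)[0] if cv2.contourArea(c)>1500]
for c in cs:
    P=cv2.approxPolyDP(cv2.convexHull(c),6,True)[:,0];print(cv2.contourArea(c),P.tolist(),plane(0,P,.018,C)[:,:2].round(3).tolist())
E
```

```text
31.15 [ 0.4516 -0.2658  0.1844] [-3.1387 -0.0017  1.5366] [-0.6645  0.2158  1.647  -0.0004  1.2821 -0.6302]
tool d x,y,z: [ -0.5717   3.3799 174.4268] mm yaw 0.0006
7049.0 [[524, 204], [555, 203], [595, 234], [598, 262], [575, 290], [538, 294], [497, 262], [494, 234]] [[0.613, -0.267], [0.638, -0.267], [0.674, -0.294], [0.68, -0.318], [0.665, -0.343], [0.634, -0.346], [0.596, -0.315], [0.592, -0.291]]
49413.5 [[228, 145], [425, 149], [430, 366], [387, 428], [250, 427], [207, 366]] [[0.383, -0.213], [0.533, -0.221], [0.545, -0.414], [0.507, -0.481], [0.377, -0.476], [0.344, -0.407]]
```

Emit:
{"fn": "move_arm", "kwargs": {
  "deltas": [
    {"x":-0.002,"y":0.004,"z":0.03,"yaw":0},
    {"x":0,"y":0,"z":0.035,"yaw":0},
    {"x":0,"y":0,"z":0.035,"yaw":0},
    {"x":0,"y":0,"z":0.03,"yaw":0},
    {"x":0,"y":0,"z":0.025,"yaw":0},
    {"x":0,"y":0,"z":0.015,"yaw":0},
    {"x":0,"y":0,"z":0.008,"yaw":0},
    {"x":0,"y":0,"z":0.004,"yaw":0},
    {"x":0,"y":0,"z":0.002,"yaw":0},
    {"x":0,"y":0,"z":0,"yaw":0}
  ]
}}

```text
time_s: 32.4
tool_pos: [0.4576, -0.2684, 0.0023]
tool_rot: [3.141, 0.001, 1.536]
ft_force: [0.4, -0.8, -1.6]
opening: 0.049
grasp_force: 32.7
```

Emit:
{"fn": "move_arm", "kwargs": {
  "deltas": [
    {"x":0,"y":0,"z":0.002,"yaw":0},
    {"x":0,"y":0,"z":0.002,"yaw":0},
    {"x":0,"y":0,"z":0,"yaw":0}
  ]
}}

```text
time_s: 32.78
tool_pos: [0.4572, -0.2681, -0.0022]
tool_rot: [-3.141, -0.0, 1.536]
ft_force: [-0.3, -0.2, -1.2]
opening: 0.049
grasp_force: 32.7
```

Emit:
{"fn": "move_arm", "kwargs": {
  "deltas": [
    {"x":0,"y":0,"z":0.002,"yaw":0},
    {"x":0,"y":0,"z":0.002,"yaw":0},
    {"x":0,"y":0,"z":0.002,"yaw":0},
    {"x":0,"y":0,"z":0.001,"yaw":0},
    {"x":0,"y":0,"z":0,"yaw":0}
  ]
}}

```text
time_s: 33.4
tool_pos: [0.4572, -0.2681, -0.0093]
tool_rot: [-3.141, -0.0, 1.536]
ft_force: [-0.2, 0.2, -1.1]
opening: 0.0495
grasp_force: 32.7
```

Emit:
{"fn": "move_arm", "kwargs": {
  "deltas": [
    {"x":0,"y":0,"z":0.001,"yaw":0},
    {"x":0,"y":0,"z":0.001,"yaw":0},
    {"x":0,"y":0,"z":0,"yaw":0}
  ]
}}

```text
time_s: 33.78
tool_pos: [0.4572, -0.2681, -0.0112]
tool_rot: [-3.141, -0.0, 1.536]
ft_force: [0.2, -0.8, -1.6]
opening: 0.0499
grasp_force: 32.7
```

Emit:
{"fn": "move_arm", "kwargs": {
  "deltas": [
    {"x":0,"y":0,"z":0.001,"yaw":0},
    {"x":0,"y":0,"z":0,"yaw":0}
  ]
}}

```text
time_s: 34.02
tool_pos: [0.4574, -0.2683, -0.0118]
tool_rot: [3.141, 0.0, 1.536]
ft_force: [-0.4, 0.2, 2.4]
opening: 0.0494
grasp_force: 33.1
```

Emit:
{"fn": "move_arm", "kwargs": {
  "deltas": [
    {"x":0,"y":0,"z":0.001,"yaw":0},
    {"x":0,"y":0,"z":0,"yaw":0}
  ]
}}

```text
time_s: 34.28
tool_pos: [0.4574, -0.2683, -0.0118]
tool_rot: [3.141, 0.0, 1.536]
ft_force: [-2.2, 1.9, 9.7]
opening: 0.0495
grasp_force: 34.0
```

Emit:
{"fn": "move_arm", "kwargs": {
  "deltas": [
    {"x":0,"y":0,"z":-0.001,"yaw":0},
    {"x":0,"y":0,"z":0,"yaw":0},
    {"x":0,"y":0,"z":0,"yaw":0},
    {"x":0,"y":0,"z":0,"yaw":0},
    {"x":0,"y":0,"z":-0.01,"yaw":0},
    {"x":0,"y":0,"z":-0.03,"yaw":0},
    {"x":0,"y":0,"z":-0.05,"yaw":0},
    {"x":0,"y":0,"z":-0.05,"yaw":0},
    {"x":0,"y":0,"z":-0.05,"yaw":-0.086},
    {"x":0,"y":0,"z":-0.02,"yaw":-0.087}
  ],
  "gripper": 0.068
}}

```text
time_s: 35.52
tool_pos: [0.4585, -0.2692, 0.2022]
tool_rot: [3.137, 0.005, 1.712]
ft_force: [-0.8, -0.4, 0.5]
opening: 0.0681
grasp_force: 0.0
```

```bash
python3 snap.py w12; python3 - <<'E'
from m1 import *
im,C=load("w12")
go(.617,.285,.2,1.709)
E
```

```text
35.575 [ 0.4593 -0.2697  0.2036] [3.135  0.0067 1.7135] [-0.6617  0.2088  1.6071  0.0001  1.3162 -0.8045]
tool d x,y,z: [526.6349 235.0105   3.6195] mm yaw 0.0045
```

Emit:
{"fn": "move_arm", "kwargs": {
  "deltas": [
    {"x":0.02,"y":0.009,"z":0,"yaw":0},
    {"x":0.04,"y":0.018,"z":0,"yaw":0},
    {"x":0.04,"y":0.018,"z":0,"yaw":0},
    {"x":0.04,"y":0.018,"z":0,"yaw":0},
    {"x":0.04,"y":0.018,"z":0,"yaw":0},
    {"x":0.04,"y":0.018,"z":0,"yaw":0},
    {"x":0.04,"y":0.018,"z":0,"yaw":0},
    {"x":0.04,"y":0.018,"z":0,"yaw":0},
    {"x":0.04,"y":0.018,"z":0,"yaw":0},
    {"x":0.04,"y":0.018,"z":0,"yaw":0},
    {"x":0.04,"y":0.018,"z":0,"yaw":0},
    {"x":0.04,"y":0.018,"z":0,"yaw":0},
    {"x":0.04,"y":0.018,"z":0,"yaw":0},
    {"x":0.026,"y":0.009,"z":0,"yaw":0},
    {"x":0,"y":0,"z":0,"yaw":0},
    {"x":0,"y":0,"z":0,"yaw":0}
  ]
}}

```text
time_s: 37.58
tool_pos: [0.6161, 0.2842, 0.1974]
tool_rot: [-3.14, 0.001, 1.708]
ft_force: [-0.5, -0.9, -0.9]
opening: 0.0679
grasp_force: 0.0
```

```bash
python3 snap.py w13; python3 - <<'E'
from m1 import *
im,C=load("w13")
hsv=cv2.cvtColor(im,40);g=cv2.cvtColor(im,6)
# bright round rim: contours of low-sat bright in region
m=cv2.inRange(hsv,(0,0,110),(180,60,255))
for c in cv2.findContours(m,0,2)[0]:
    A=cv2.contourArea(c)
    if A>1200:
        h=cv2.convexHull(c);e=cv2.fitEllipse(h);print(A,e,plane(0,[e[0]],.053,C)[0])
b=cv2.inRange(hsv,(0,0,0),(180,255,25))
for c in cv2.findContours(b,0,2)[0]:
    if cv2.contourArea(c)>1500: print("black",cv2.boundingRect(c),plane(0,cv2.boxPoints(cv2.minAreaRect(c)),.028,C)[:,:2].tolist())
E
```

```text
37.625 [0.6163 0.2839 0.1977] [-3.1407  0.0008  1.7077] [ 0.3295  0.4387  1.2776 -0.0006  1.4264  0.1926]
1304.0 ((10.42166519165039, 237.16653442382812), (51.97103500366211, 71.49773406982422), 100.99359130859375) [0.3841 0.2356 0.053 ]
3309.5 ((325.0400390625, 207.0662384033203), (63.86056900024414, 67.63722229003906), 176.11947631835938) [0.619  0.2916 0.053 ]
1225.0 ((574.381591796875, 177.89907836914062), (19.100975036621094, 113.55972290039062), 51.53347396850586) [0.796 0.338 0.053]
black (413, 317, 32, 110) [[0.6980417996352626, 0.18979706208395172], [0.7187169645249525, 0.20181486021895528], [0.7762149542980293, 0.1001219142409866], [0.754135027644171, 0.08614873600747225]]
black (193, 317, 32, 110) [[0.5097107316175912, 0.06191306207102043], [0.5359562741138427, 0.17696597737332626], [0.5587663935565189, 0.17168247044886148], [0.5344505595274383, 0.055274386578826495]]
```

Emit:
{"fn": "move_arm", "kwargs": {
  "deltas": [
    {"x":0.007,"y":0.0025,"z":0.03,"yaw":0},
    {"x":0,"y":0,"z":0.035,"yaw":0},
    {"x":0,"y":0,"z":0.035,"yaw":0},
    {"x":0,"y":0,"z":0.03,"yaw":0},
    {"x":0,"y":0,"z":0.022,"yaw":0},
    {"x":0,"y":0,"z":0.015,"yaw":0},
    {"x":0,"y":0,"z":0.01,"yaw":0},
    {"x":0,"y":0,"z":0.006,"yaw":0},
    {"x":0,"y":0,"z":0.002,"yaw":0},
    {"x":0,"y":0,"z":0,"yaw":0}
  ]
}}

```text
time_s: 38.88
tool_pos: [0.6185, 0.2924, 0.0134]
tool_rot: [3.141, -0.0, 1.709]
ft_force: [-0.8, 0.8, -0.6]
opening: 0.0678
grasp_force: 0.0
```

Emit:
{"fn": "move_arm", "kwargs": {
  "deltas": [
    {"x":0,"y":0,"z":0,"yaw":0},
    {"x":0,"y":0,"z":0,"yaw":0},
    {"x":0,"y":0,"z":0,"yaw":0},
    {"x":0,"y":0,"z":0,"yaw":0},
    {"x":0,"y":0,"z":0,"yaw":0}
  ],
  "gripper": 0.038,
  "newtons": 30
}}

```text
time_s: 39.5
tool_pos: [0.6188, 0.2926, 0.0137]
tool_rot: [3.14, -0.001, 1.709]
ft_force: [-0.6, 0.1, 3.9]
opening: 0.0458
grasp_force: 32.4
```

Emit:
{"fn": "move_arm", "kwargs": {
  "deltas": [
    {"x":0,"y":0,"z":-0.005,"yaw":0},
    {"x":0,"y":0,"z":-0.015,"yaw":0},
    {"x":0,"y":0,"z":-0.03,"yaw":0},
    {"x":0,"y":0,"z":-0.045,"yaw":0},
    {"x":0,"y":0,"z":-0.045,"yaw":0},
    {"x":0,"y":0,"z":-0.03,"yaw":0},
    {"x":-0.02,"y":-0.001,"z":0,"yaw":0},
    {"x":-0.04,"y":-0.002,"z":0,"yaw":0},
    {"x":-0.04,"y":-0.002,"z":0,"yaw":0},
    {"x":-0.04,"y":-0.002,"z":0,"yaw":0},
    {"x":-0.04,"y":-0.002,"z":0,"yaw":0},
    {"x":-0.04,"y":-0.002,"z":0,"yaw":0},
    {"x":-0.04,"y":-0.002,"z":0,"yaw":0},
    {"x":-0.03,"y":-0.002,"z":0,"yaw":0},
    {"x":-0.02,"y":0,"z":0,"yaw":0},
    {"x":0,"y":0,"z":0,"yaw":0},
    {"x":0,"y":0,"z":0,"yaw":0},
    {"x":0,"y":0,"z":0,"yaw":0}
  ]
}}

```text
time_s: 41.75
tool_pos: [0.6458, -0.0156, 0.1828]
tool_rot: [-3.141, -0.001, 1.71]
ft_force: [0.2, -0.0, -1.0]
opening: 0.0459
grasp_force: 31.8
```

```bash
python3 snap.py w14; python3 - <<'E'
from m1 import *
im,C=load("w14");hsv=cv2.cvtColor(im,40);s=sense();print(s["ft_force"],s["grasp_force"],s["opening"])
for c in cv2.findContours(cv2.inRange(hsv,(0,0,110),(180,40,255)),0,2)[0]:
    if cv2.contourArea(c)>1200:
        e=cv2.fitEllipse(cv2.convexHull(c));print(e,plane(0,[e[0]],s["tool_pos"][2]+.0143+.025,C)[0])
go(.6465,-.017,.045,1.709)
E
```

```text
41.8 [ 0.6459 -0.0156  0.1829] [ 3.1416 -0.0004  1.7103] [-0.1321  0.396   1.3838  0.0004  1.3619 -0.2717]
[ 0.5257 -0.2399 -1.2513] 31.8232697295025 0.04574004764718645
((49.948768615722656, 411.94708251953125), (95.6286849975586, 135.4674530029297), 85.13834381103516) [ 0.5526 -0.0541  0.2222]
((320.0361022949219, 344.2319030761719), (54.67831802368164, 90.26099395751953), 86.38129425048828) [ 0.6451 -0.0132  0.2222]
((317.9281005859375, 355.0777587890625), (120.15230560302734, 135.01712036132812), 88.47352600097656) [ 0.645  -0.0175  0.2222]
tool d x,y,z: [ -1.4393   0.4525 137.918 ] mm yaw 0.0013
```

Emit:
{"fn": "move_arm", "kwargs": {
  "deltas": [
    {"x":-0.0005,"y":0.0005,"z":0.03,"yaw":0},
    {"x":0,"y":0,"z":0.03,"yaw":0},
    {"x":0,"y":0,"z":0.03,"yaw":0},
    {"x":0,"y":0,"z":0.02,"yaw":0},
    {"x":0,"y":0,"z":0.015,"yaw":0},
    {"x":0,"y":0,"z":0.008,"yaw":0},
    {"x":0,"y":0,"z":0.004,"yaw":0},
    {"x":0,"y":0,"z":0.002,"yaw":0},
    {"x":0,"y":0,"z":0,"yaw":0}
  ]
}}

```text
time_s: 42.92
tool_pos: [0.6469, -0.0173, 0.0444]
tool_rot: [3.141, 0.0, 1.709]
ft_force: [-0.1, -0.0, -0.8]
opening: 0.0459
grasp_force: 31.8
```

Emit:
{"fn": "move_arm", "kwargs": {
  "deltas": [
    {"x":0,"y":0,"z":0.001,"yaw":0},
    {"x":0,"y":0,"z":0.001,"yaw":0},
    {"x":0,"y":0,"z":0,"yaw":0}
  ]
}}

```text
time_s: 43.3
tool_pos: [0.6465, -0.0173, 0.0419]
tool_rot: [-3.142, -0.0, 1.709]
ft_force: [1.1, -0.7, 0.0]
opening: 0.0457
grasp_force: 31.8
```

Emit:
{"fn": "move_arm", "kwargs": {
  "deltas": [
    {"x":0,"y":0,"z":0.001,"yaw":0},
    {"x":0,"y":0,"z":0.001,"yaw":0},
    {"x":0,"y":0,"z":0.001,"yaw":0},
    {"x":0,"y":0,"z":0,"yaw":0}
  ]
}}

```text
time_s: 43.8
tool_pos: [0.6464, -0.0172, 0.0387]
tool_rot: [-3.141, -0.0, 1.709]
ft_force: [-0.3, -0.2, 0.6]
opening: 0.046
grasp_force: 31.8
```

Emit:
{"fn": "move_arm", "kwargs": {
  "deltas": [
    {"x":0,"y":0,"z":0.001,"yaw":0},
    {"x":0,"y":0,"z":0,"yaw":0}
  ]
}}

```text
time_s: 44.05
tool_pos: [0.6465, -0.0173, 0.0378]
tool_rot: [-3.142, -0.0, 1.709]
ft_force: [0.6, 0.3, -0.5]
opening: 0.0455
grasp_force: 31.8
```

Emit:
{"fn": "move_arm", "kwargs": {
  "deltas": [
    {"x":0,"y":0,"z":0.001,"yaw":0},
    {"x":0,"y":0,"z":0,"yaw":0}
  ]
}}

```text
time_s: 44.3
tool_pos: [0.6466, -0.0173, 0.0377]
tool_rot: [3.141, 0.0, 1.709]
ft_force: [-1.7, 0.4, 4.3]
opening: 0.0457
grasp_force: 32.4
```

Emit:
{"fn": "move_arm", "kwargs": {
  "deltas": [
    {"x":0,"y":0,"z":0,"yaw":0},
    {"x":0,"y":0,"z":0,"yaw":0},
    {"x":0,"y":0,"z":0,"yaw":0},
    {"x":0,"y":0,"z":0,"yaw":0},
    {"x":0,"y":0,"z":-0.01,"yaw":0},
    {"x":0,"y":0,"z":-0.03,"yaw":0},
    {"x":0,"y":0,"z":-0.045,"yaw":0},
    {"x":0,"y":0,"z":-0.045,"yaw":0},
    {"x":0,"y":0,"z":-0.04,"yaw":0},
    {"x":0,"y":0,"z":0,"yaw":0},
    {"x":0,"y":0,"z":0,"yaw":0}
  ],
  "gripper": 0.064
}}

```text
time_s: 45.68
tool_pos: [0.646, -0.0172, 0.2067]
tool_rot: [-3.141, -0.0, 1.709]
ft_force: [0.6, 0.1, -0.6]
opening: 0.0639
grasp_force: 0.0
```

```bash
python3 snap.py w15; python3 - <<'E'
from m1 import *
im,C=load("w15");hsv=cv2.cvtColor(im,40)
for c in cv2.findContours(cv2.inRange(hsv,(0,0,90),(180,50,255)),0,2)[0]:
    if cv2.contourArea(c)>1200:
        e=cv2.fitEllipse(cv2.convexHull(c));print(e,plane(0,[e[0]],.077,C)[0])
w7,C7=load("w12");hsv=cv2.cvtColor(w7,40)
go(.5213,.329,.2,1.709)
E
```

```text
45.725 [ 0.6456 -0.0172  0.2058] [-3.1394 -0.0007  1.7087] [-0.1343  0.3854  1.344   0.0001  1.4146 -0.2723]
((257.49151611328125, 454.1824035644531), (62.104331970214844, 68.98634338378906), 54.790771484375) [ 0.6211 -0.2324  0.077 ]
((80.53474426269531, 392.3271179199219), (96.54235076904297, 152.32537841796875), 86.5682373046875) [ 0.4705 -0.1886  0.077 ]
((319.0361022949219, 222.769287109375), (64.58161163330078, 69.05854034423828), 0.25368690490722656) [ 0.6457 -0.0182  0.077 ]
tool d x,y,z: [359.9775 -75.5235   5.8004] mm yaw -0.0003
```

Emit:
{"fn": "move_arm", "kwargs": {
  "deltas": [
    {"x":0.02,"y":-0.004,"z":0,"yaw":0},
    {"x":0.04,"y":-0.0085,"z":0,"yaw":0},
    {"x":0.04,"y":-0.0085,"z":0,"yaw":0},
    {"x":0.04,"y":-0.0085,"z":0,"yaw":0},
    {"x":0.04,"y":-0.0085,"z":0,"yaw":0},
    {"x":0.04,"y":-0.0085,"z":0,"yaw":0},
    {"x":0.04,"y":-0.0085,"z":0,"yaw":0},
    {"x":0.04,"y":-0.0085,"z":0,"yaw":0},
    {"x":0.04,"y":-0.0085,"z":0,"yaw":0},
    {"x":0.02,"y":-0.0035,"z":0,"yaw":0},
    {"x":0,"y":0,"z":0,"yaw":0},
    {"x":0,"y":0,"z":0,"yaw":0}
  ],
  "gripper": 0.078
}}

```text
time_s: 47.22
tool_pos: [0.5224, 0.3279, 0.2066]
tool_rot: [-3.141, 0.001, 1.708]
ft_force: [-0.4, -0.2, -0.0]
opening: 0.078
grasp_force: 0.0
```

```bash
python3 - <<'E'
from m1 import *
go(.5213,.329,.0497,1.709)
E
```

```text
tool d x,y,z: [  1.2952  -0.9722 156.9035] mm yaw -0.0007
```

Emit:
{"fn": "move_arm", "kwargs": {
  "deltas": [
    {"x":0.001,"y":-0.001,"z":0.03,"yaw":0},
    {"x":0,"y":0,"z":0.035,"yaw":0},
    {"x":0,"y":0,"z":0.035,"yaw":0},
    {"x":0,"y":0,"z":0.025,"yaw":0},
    {"x":0,"y":0,"z":0.02,"yaw":0},
    {"x":0,"y":0,"z":0.012,"yaw":0},
    {"x":0,"y":0,"z":0.009,"yaw":0},
    {"x":0,"y":0,"z":0.003,"yaw":0},
    {"x":0,"y":0,"z":0,"yaw":0}
  ]
}}

```text
time_s: 48.35
tool_pos: [0.5214, 0.3298, 0.0383]
tool_rot: [3.141, -0.0, 1.709]
ft_force: [0.5, 0.0, 0.5]
opening: 0.078
grasp_force: 0.0
```

Emit:
{"fn": "move_arm", "kwargs": {
  "deltas": [
    {"x":0,"y":0,"z":0,"yaw":0},
    {"x":0,"y":0,"z":0,"yaw":0},
    {"x":0,"y":0,"z":0,"yaw":0},
    {"x":0,"y":0,"z":0,"yaw":0},
    {"x":0,"y":0,"z":0,"yaw":0}
  ],
  "gripper": 0.03,
  "newtons": 60
}}

```text
time_s: 48.98
tool_pos: [0.5218, 0.3302, 0.0391]
tool_rot: [3.14, -0.001, 1.709]
ft_force: [-0.4, -0.9, 6.6]
opening: 0.0553
grasp_force: 66.1
```

Emit:
{"fn": "move_arm", "kwargs": {
  "deltas": [
    {"x":0,"y":0,"z":-0.005,"yaw":0},
    {"x":0,"y":0,"z":-0.015,"yaw":0},
    {"x":0,"y":0,"z":-0.03,"yaw":0},
    {"x":0,"y":0,"z":-0.045,"yaw":0},
    {"x":0,"y":0,"z":-0.045,"yaw":0},
    {"x":0,"y":0,"z":-0.025,"yaw":0},
    {"x":-0.02,"y":0,"z":0,"yaw":0},
    {"x":-0.04,"y":0.001,"z":0,"yaw":0},
    {"x":-0.04,"y":0.001,"z":0,"yaw":0},
    {"x":-0.04,"y":0.001,"z":0,"yaw":0},
    {"x":-0.04,"y":0.001,"z":0,"yaw":0},
    {"x":-0.04,"y":0.001,"z":0,"yaw":0},
    {"x":-0.04,"y":0.001,"z":0,"yaw":0},
    {"x":-0.04,"y":0.001,"z":0,"yaw":0},
    {"x":-0.04,"y":0.001,"z":0,"yaw":0},
    {"x":-0.022,"y":0.001,"z":0,"yaw":0},
    {"x":0,"y":0,"z":0,"yaw":0},
    {"x":0,"y":0,"z":0,"yaw":0}
  ]
}}

```text
time_s: 51.22
tool_pos: [0.5791, -0.0267, 0.2023]
tool_rot: [-3.14, -0.002, 1.709]
ft_force: [0.3, 0.1, -3.3]
opening: 0.0551
grasp_force: 65.1
```

```bash
python3 snap.py w16; python3 - <<'E'
from m1 import *
s=sense();print(s["ft_force"],s["wrist_torque"],s["opening"])
go(.580,-.027,.085,1.709)
im,C=load("w16");hsv=cv2.cvtColor(im,40)
# held brick: top-face bright cream, edges at row 200,300
g=im[:,:,2].astype(int)
for r in(180,240,300): print(r,g[r,200:260:4],g[r,370:440:4])
E
```

```text
51.275 [ 0.5792 -0.0264  0.2025] [-3.1407 -0.0013  1.7097] [-0.1661  0.2865  1.5019  0.001   1.3544 -0.3053]
[-0.3028 -0.3722 -3.9065] [ 0.0242 -0.0039 -0.012 ] 0.055578258953492464
tool d x,y,z: [ -0.7304   0.695  117.5272] mm yaw 0.0007
180 [ 81  80  79  79  82  81  81 160 228 231 231 232 231 232 231] [231 231 232 232 232 231 231 231 231 231 231 214  69  63  63  63  64  61]
240 [ 79  80  79  82  81  77  79  79 207 231 231 231 231 231 232] [232 231 231 231 232 232 232 231 232 231 190 231 230 232 160 152 141 134]
300 [ 80  81  83  83  79  79  80  80  82 221 230 231 231 231 231] [231 231 231 231 231 231 231 231 225 154 182 182 182 183 182 182 182 183]
```

Emit:
{"fn": "move_arm", "kwargs": {
  "deltas": [
    {"x":-0.0005,"y":0.0005,"z":0.03,"yaw":0},
    {"x":0,"y":0,"z":0.03,"yaw":0},
    {"x":0,"y":0,"z":0.025,"yaw":0},
    {"x":0,"y":0,"z":0.015,"yaw":0},
    {"x":0,"y":0,"z":0.01,"yaw":0},
    {"x":0,"y":0,"z":0.006,"yaw":0},
    {"x":0,"y":0,"z":0.003,"yaw":0},
    {"x":0,"y":0,"z":0.002,"yaw":0},
    {"x":0,"y":0,"z":0,"yaw":0}
  ]
}}

```text
time_s: 52.4
tool_pos: [0.5806, -0.0281, 0.0822]
tool_rot: [3.141, 0.0, 1.709]
ft_force: [0.3, -0.3, -4.3]
opening: 0.0554
grasp_force: 65.0
```

Emit:
{"fn": "move_arm", "kwargs": {
  "deltas": [
    {"x":0,"y":0,"z":0.001,"yaw":0},
    {"x":0,"y":0,"z":0.001,"yaw":0},
    {"x":0,"y":0,"z":0,"yaw":0}
  ]
}}

```text
time_s: 52.78
tool_pos: [0.5803, -0.028, 0.0798]
tool_rot: [-3.142, -0.0, 1.709]
ft_force: [-0.5, -0.5, -2.9]
opening: 0.0552
grasp_force: 65.0
```

Emit:
{"fn": "move_arm", "kwargs": {
  "deltas": [
    {"x":0.001,"y":0,"z":0.001,"yaw":0},
    {"x":0,"y":0,"z":0.001,"yaw":0},
    {"x":0,"y":0,"z":0.001,"yaw":0},
    {"x":0,"y":0,"z":0.001,"yaw":0},
    {"x":0,"y":0,"z":0,"yaw":0}
  ]
}}

```text
time_s: 53.4
tool_pos: [0.5802, -0.027, 0.0758]
tool_rot: [-3.141, -0.0, 1.709]
ft_force: [-0.9, 0.6, -4.0]
opening: 0.0554
grasp_force: 65.0
```

Emit:
{"fn": "move_arm", "kwargs": {
  "deltas": [
    {"x":0,"y":0,"z":0.001,"yaw":0},
    {"x":0,"y":0,"z":0,"yaw":0}
  ]
}}

```text
time_s: 53.65
tool_pos: [0.5804, -0.027, 0.0751]
tool_rot: [3.141, 0.0, 1.709]
ft_force: [0.4, -0.4, -1.2]
opening: 0.0555
grasp_force: 65.2
```

Emit:
{"fn": "move_arm", "kwargs": {
  "deltas": [
    {"x":0,"y":0,"z":0.0005,"yaw":0},
    {"x":0,"y":0,"z":0,"yaw":0}
  ]
}}

```text
time_s: 53.9
tool_pos: [0.5804, -0.027, 0.0751]
tool_rot: [3.141, 0.0, 1.709]
ft_force: [-2.1, -0.2, 4.7]
opening: 0.0556
grasp_force: 65.8
```

Emit:
{"fn": "move_arm", "kwargs": {
  "deltas": [
    {"x":0,"y":0,"z":0,"yaw":0},
    {"x":0,"y":0,"z":0,"yaw":0},
    {"x":0,"y":0,"z":0,"yaw":0},
    {"x":0,"y":0,"z":0,"yaw":0},
    {"x":0,"y":0,"z":-0.01,"yaw":0},
    {"x":0,"y":0,"z":-0.03,"yaw":0},
    {"x":0,"y":0,"z":-0.045,"yaw":0},
    {"x":0,"y":0,"z":-0.045,"yaw":0},
    {"x":0,"y":0,"z":-0.03,"yaw":0},
    {"x":0,"y":0,"z":0,"yaw":0},
    {"x":0,"y":0,"z":0,"yaw":0}
  ],
  "gripper": 0.074
}}

```text
time_s: 55.28
tool_pos: [0.5796, -0.0269, 0.2338]
tool_rot: [-3.141, -0.0, 1.709]
ft_force: [-0.1, -0.8, -0.9]
opening: 0.0739
grasp_force: 0.0
```

```bash
python3 snap.py w17; python3 - <<'E'
from m1 import *
im,C=load("w17")
m=cv2.inRange(im[:,:,2],215,255);m[:, 480:]=0
for c in cv2.findContours(m,0,2)[0]:
    if cv2.contourArea(c)>3000:
        r=cv2.minAreaRect(c);P=cv2.approxPolyDP(cv2.convexHull(c),5,True)[:,0];X=plane(0,P,.116,C);print(cv2.contourArea(c),P.tolist(),X[:,:2].round(4).tolist(),X.mean(0))
go(.4276,.3124,.2,1.709)
E
```

```text
55.325 [ 0.5793 -0.0268  0.2332] [-3.1393 -0.0008  1.7088] [-0.1663  0.2719  1.4468  0.0001  1.4253 -0.3043]
3143.0 [[217, 366], [248, 371], [232, 474], [222, 478], [199, 442]] [[0.5162, -0.1492], [0.5403, -0.1504], [0.5356, -0.2543], [0.5274, -0.2599], [0.506, -0.2243]] [ 0.5251 -0.2076  0.116 ]
3616.5 [[379, 201], [427, 195], [479, 212], [479, 272], [411, 255], [387, 240], [376, 225]] [[0.6169, -0.0039], [0.6483, 0.0046], [0.6861, -0.0021], [0.6972, -0.0451], [0.6464, -0.0391], [0.6275, -0.0305], [0.6179, -0.0208]] [ 0.6486 -0.0196  0.116 ]
39932.5 [[283, 61], [479, 62], [479, 348], [379, 351], [280, 333]] [[0.5426, 0.0744], [0.6621, 0.0902], [0.7129, -0.1058], [0.638, -0.1188], [0.5614, -0.1138]] [ 0.6234 -0.0348  0.116 ]
tool d x,y,z: [ 356.8845 -103.6256   33.1528] mm yaw -0.0002
```

```bash
python3 - <<'E'
from m1 import *
im,C=load("w17");g=cv2.GaussianBlur(im[:,:,2],(3,3),0).astype(int)
for r in(130,200,280):
    d=np.abs(np.diff(g[r,250:400]));print("row",r,[(250+i,int(d[i])) for i in np.argsort(d)[::-1][:6]])
for c in(300,330,350):
    d=np.abs(np.diff(g[30:360,c]));print("col",c,[(30+i,int(d[i])) for i in np.argsort(d)[::-1][:6]])
E
```

```text
row 130 [(np.int64(378), 55), (np.int64(277), 55), (np.int64(278), 52), (np.int64(368), 45), (np.int64(367), 44), (np.int64(377), 43)]
row 200 [(np.int64(278), 57), (np.int64(361), 41), (np.int64(277), 39), (np.int64(360), 39), (np.int64(378), 38), (np.int64(379), 37)]
row 280 [(np.int64(278), 58), (np.int64(362), 55), (np.int64(279), 49), (np.int64(361), 41), (np.int64(370), 36), (np.int64(369), 32)]
col 300 [(np.int64(335), 81), (np.int64(334), 64), (np.int64(60), 57), (np.int64(59), 49), (np.int64(336), 37), (np.int64(61), 21)]
col 330 [(np.int64(335), 83), (np.int64(336), 65), (np.int64(60), 57), (np.int64(59), 40), (np.int64(334), 36), (np.int64(61), 30)]
col 350 [(np.int64(336), 81), (np.int64(335), 61), (np.int64(60), 56), (np.int64(337), 40), (np.int64(59), 39), (np.int64(61), 32)]
```

Emit:
{"fn": "move_arm", "kwargs": {
  "deltas": [
    {"x":0.02,"y":-0.006,"z":0,"yaw":0},
    {"x":0.04,"y":-0.012,"z":0,"yaw":0},
    {"x":0.04,"y":-0.012,"z":0,"yaw":0},
    {"x":0.04,"y":-0.012,"z":0,"yaw":0},
    {"x":0.04,"y":-0.012,"z":0,"yaw":0},
    {"x":0.04,"y":-0.012,"z":0,"yaw":0},
    {"x":0.04,"y":-0.011,"z":0,"yaw":0},
    {"x":0.04,"y":-0.011,"z":0,"yaw":0},
    {"x":0.04,"y":-0.011,"z":0,"yaw":0},
    {"x":0.017,"y":-0.005,"z":0,"yaw":0},
    {"x":0,"y":0,"z":0,"yaw":0},
    {"x":0,"y":0,"z":0,"yaw":0}
  ],
  "gripper": 0.078
}}

```text
time_s: 56.82
tool_pos: [0.4283, 0.3114, 0.2342]
tool_rot: [-3.141, 0.001, 1.708]
ft_force: [0.6, 0.1, 0.0]
opening: 0.078
grasp_force: 0.0
```

```bash
python3 - <<'E'
from m1 import *
go(.4276,.3124,.0395,1.709)
E
```

```text
tool d x,y,z: [  1.0949  -0.5084 194.6521] mm yaw -0.0006
```

Emit:
{"fn": "move_arm", "kwargs": {
  "deltas": [
    {"x":0.001,"y":-0.0005,"z":0.035,"yaw":0},
    {"x":0,"y":0,"z":0.045,"yaw":0},
    {"x":0,"y":0,"z":0.045,"yaw":0},
    {"x":0,"y":0,"z":0.03,"yaw":0},
    {"x":0,"y":0,"z":0.02,"yaw":0},
    {"x":0,"y":0,"z":0.012,"yaw":0},
    {"x":0,"y":0,"z":0.007,"yaw":0},
    {"x":0,"y":0,"z":0,"yaw":0},
    {"x":0,"y":0,"z":0,"yaw":0}
  ]
}}

```text
time_s: 57.95
tool_pos: [0.4281, 0.3135, 0.0412]
tool_rot: [3.14, -0.001, 1.709]
ft_force: [0.6, 0.2, 0.8]
opening: 0.0778
grasp_force: 0.0
```

Emit:
{"fn": "move_arm", "kwargs": {
  "deltas": [
    {"x":0,"y":0,"z":0,"yaw":0},
    {"x":0,"y":0,"z":0,"yaw":0},
    {"x":0,"y":0,"z":0,"yaw":0},
    {"x":0,"y":0,"z":0,"yaw":0},
    {"x":0,"y":0,"z":0,"yaw":0}
  ],
  "gripper": 0.03,
  "newtons": 50
}}

```text
time_s: 58.58
tool_pos: [0.4277, 0.3136, 0.0414]
tool_rot: [3.14, -0.001, 1.709]
ft_force: [-1.4, -0.3, 5.5]
opening: 0.0552
grasp_force: 54.5
```

Emit:
{"fn": "move_arm", "kwargs": {
  "deltas": [
    {"x":0,"y":0,"z":-0.005,"yaw":0},
    {"x":0,"y":0,"z":-0.02,"yaw":0},
    {"x":0,"y":0,"z":-0.045,"yaw":0},
    {"x":0,"y":0,"z":-0.05,"yaw":0},
    {"x":0,"y":0,"z":-0.05,"yaw":0},
    {"x":0,"y":0,"z":-0.035,"yaw":0},
    {"x":-0.02,"y":0.006,"z":0,"yaw":0},
    {"x":-0.04,"y":0.012,"z":0,"yaw":0},
    {"x":-0.04,"y":0.012,"z":0,"yaw":0},
    {"x":-0.04,"y":0.012,"z":0,"yaw":0},
    {"x":-0.04,"y":0.012,"z":0,"yaw":0},
    {"x":-0.04,"y":0.012,"z":0,"yaw":0},
    {"x":-0.04,"y":0.012,"z":0,"yaw":0},
    {"x":-0.04,"y":0.011,"z":0,"yaw":0},
    {"x":-0.04,"y":0.011,"z":0,"yaw":0},
    {"x":-0.019,"y":0.004,"z":0,"yaw":0},
    {"x":0,"y":0,"z":0,"yaw":0},
    {"x":0,"y":0,"z":0,"yaw":0}
  ]
}}

```text
time_s: 60.82
tool_pos: [0.5791, -0.0267, 0.2451]
tool_rot: [-3.141, -0.002, 1.71]
ft_force: [-0.5, 0.6, -2.8]
opening: 0.0556
grasp_force: 54.5
```

```bash
python3 snap.py w18; python3 - <<'E'
from m1 import *
im,C=load("w18");s=sense();p=s["tool_pos"];print(s["ft_force"],s["opening"])
go(.5804,-.0276,.152,1.709)
a=.139;R=np.array([[np.cos(a),-np.sin(a)],[np.sin(a),np.cos(a)]])
g=cv2.GaussianBlur(im[:,:,2],(3,3),0).astype(int)
d=np.diff(g[100:300,320]);print([(100+int(i),int(d[i])) for i in np.argsort(np.abs(d))[::-1][:8]])
for r in(170,182,190):print(r,plane(0,[(320,r)],p[2]+.0386,C)[0,:2]-p[:2])
E
```

```text
60.875 [ 0.5791 -0.0266  0.2454] [-3.141  -0.0013  1.71  ] [-0.1665  0.2654  1.4262  0.001   1.451  -0.3059]
[-0.1948 -0.0686 -2.8411] 0.055934625754725416
tool d x,y,z: [-1.2005  1.0967 93.3718] mm yaw 0.001
[(159, -18), (184, 16), (160, -15), (183, 14), (185, 8), (158, -8), (182, 6), (161, -4)]
170 [-0.0089  0.0605]
182 [-0.0084  0.0569]
190 [-0.008   0.0545]
```

Emit:
{"fn": "move_arm", "kwargs": {
  "deltas": [
    {"x":-0.0005,"y":0.0005,"z":0.025,"yaw":0},
    {"x":0,"y":0,"z":0.025,"yaw":0},
    {"x":0,"y":0,"z":0.02,"yaw":0},
    {"x":0,"y":0,"z":0.012,"yaw":0},
    {"x":0,"y":0,"z":0.008,"yaw":0},
    {"x":0,"y":0,"z":0.004,"yaw":0},
    {"x":0,"y":0,"z":0.002,"yaw":0},
    {"x":0,"y":0,"z":0,"yaw":0},
    {"x":0,"y":0,"z":0,"yaw":0}
  ]
}}

```text
time_s: 62.0
tool_pos: [0.5807, -0.0286, 0.1498]
tool_rot: [3.141, 0.0, 1.709]
ft_force: [0.1, 0.3, -3.0]
opening: 0.0557
grasp_force: 54.5
```

Emit:
{"fn": "move_arm", "kwargs": {
  "deltas": [
    {"x":0,"y":0,"z":0.001,"yaw":0},
    {"x":0,"y":0,"z":0.001,"yaw":0},
    {"x":0,"y":0,"z":0,"yaw":0}
  ]
}}

```text
time_s: 62.38
tool_pos: [0.5804, -0.0285, 0.1473]
tool_rot: [-3.141, -0.0, 1.709]
ft_force: [-0.1, -0.3, -3.0]
opening: 0.0554
grasp_force: 54.5
```

Emit:
{"fn": "move_arm", "kwargs": {
  "deltas": [
    {"x":0.001,"y":0,"z":0.001,"yaw":0},
    {"x":0,"y":0,"z":0.001,"yaw":0},
    {"x":0,"y":0,"z":0.001,"yaw":0},
    {"x":0,"y":0,"z":0.001,"yaw":0},
    {"x":0,"y":0,"z":0.0005,"yaw":0},
    {"x":0,"y":0,"z":0,"yaw":0}
  ]
}}

```text
time_s: 63.12
tool_pos: [0.5803, -0.0275, 0.1428]
tool_rot: [-3.142, -0.0, 1.709]
ft_force: [0.5, 0.5, -3.8]
opening: 0.0554
grasp_force: 54.5
```

Emit:
{"fn": "move_arm", "kwargs": {
  "deltas": [
    {"x":0,"y":0,"z":0.001,"yaw":0},
    {"x":0,"y":0,"z":0,"yaw":0}
  ]
}}

```text
time_s: 63.38
tool_pos: [0.5803, -0.0275, 0.1418]
tool_rot: [-3.141, -0.0, 1.709]
ft_force: [-0.8, 0.8, -2.9]
opening: 0.0555
grasp_force: 54.5
```

Emit:
{"fn": "move_arm", "kwargs": {
  "deltas": [
    {"x":0,"y":0,"z":0.001,"yaw":0},
    {"x":0,"y":0,"z":0,"yaw":0}
  ]
}}

```text
time_s: 63.62
tool_pos: [0.5804, -0.0275, 0.1414]
tool_rot: [3.141, 0.0, 1.709]
ft_force: [-1.2, -0.5, 0.3]
opening: 0.0555
grasp_force: 54.9
```

Emit:
{"fn": "move_arm", "kwargs": {
  "deltas": [
    {"x":0,"y":0,"z":0,"yaw":0},
    {"x":0,"y":0,"z":0,"yaw":0},
    {"x":0,"y":0,"z":0,"yaw":0},
    {"x":0,"y":0,"z":0,"yaw":0},
    {"x":0,"y":0,"z":-0.01,"yaw":0},
    {"x":0,"y":0,"z":-0.03,"yaw":0},
    {"x":0,"y":0,"z":-0.05,"yaw":0},
    {"x":0,"y":0,"z":-0.05,"yaw":0},
    {"x":0,"y":0,"z":-0.04,"yaw":0},
    {"x":0,"y":0,"z":0,"yaw":0},
    {"x":0,"y":0,"z":0,"yaw":0}
  ],
  "gripper": 0.074
}}

```text
time_s: 65.0
tool_pos: [0.5799, -0.0275, 0.3206]
tool_rot: [-3.141, -0.0, 1.709]
ft_force: [-0.2, -0.5, -0.0]
opening: 0.074
grasp_force: 0.0
```

```bash
python3 snap.py w19
```

```text
65.05 [ 0.5796 -0.0274  0.3198] [-3.1395 -0.0008  1.7088] [-0.1672  0.246   1.275   0.0001  1.6228 -0.3052]
```

Emit:
{"fn": "move_arm", "kwargs": {
  "deltas": [
    {"x":0.04,"y":-0.03,"z":0,"yaw":0},
    {"x":0.04,"y":-0.03,"z":0,"yaw":0},
    {"x":0.04,"y":-0.03,"z":0,"yaw":0},
    {"x":0.04,"y":-0.03,"z":0,"yaw":0},
    {"x":0.04,"y":-0.03,"z":0,"yaw":0},
    {"x":0.04,"y":-0.03,"z":0,"yaw":0},
    {"x":0.04,"y":-0.03,"z":0,"yaw":0},
    {"x":0.04,"y":-0.02,"z":0,"yaw":0},
    {"x":0,"y":0,"z":0,"yaw":0}
  ]
}}

```text
time_s: 66.18
tool_pos: [0.3059, 0.2592, 0.3197]
tool_rot: [-3.139, 0.0, 1.714]
ft_force: [0.7, -0.0, 0.0]
opening: 0.0742
grasp_force: 0.0
```

```bash
python3 - <<'E'
from h import *
t=get_image("top");s=get_image("scene");w=cv2.imread("pics/w19.png")
A=cv2.resize(t[60:290,220:520],(400,300));B=cv2.resize(s[190:400,170:450],(400,300));W=cv2.resize(w,(400,300));D=cv2.resize(cv2.imread("pics/w12.png"),(400,300))
cv2.imwrite("pics/fin.png",np.vstack([np.hstack([A,B]),np.hstack([W,D])]))
E
```

```text
(no output)
```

View pics/fin.png

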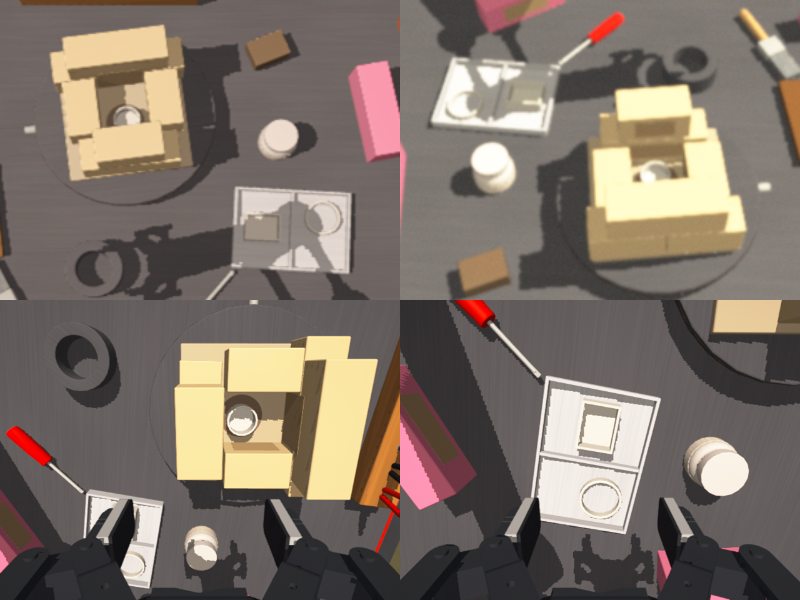

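The final picture shows the wall rebuilt with the short brick centred on the long one. The round box sits mid-hearth (about (243,420) in the lower left panel), the rectangular box lies flat in the empty tray half (about (600,428) in the lower right panel), and the flux pot is still standing.

```bash
python3 -c "
from cell import *
print(job_done())"
```

```text
the job is handed in; nothing more can be done
None
```

The job is handed in at about 66 s of robot time: the rectangular box is flat in the empty tray half, the round box is mid-hearth, the front wall is rebuilt with the short brick on the long one, and the flux pot still stands where it was; on the way, the first two tries at the rectangular box closed just above its rim, with forces of only a few newtons.

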